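# Knock a cured stick module out of its bonding nest

### The arm

A 6-joint arm with a two-finger parallel gripper is mounted at the origin on a cart in front of the work surface, level with it; the furniture and walls round the work are solid. World frame = base frame: x ahead of the robot, y to its left, z up, the work surface at z = 0. Lengths are in mm, angles in rad, forces in N, time in s.
With the tool pointing down it reaches from about 350 to 875 mm from the base axis. Payload 4.2 kg.
Tool frame: the origin (TCP) lies midway between the tips of the shut fingers; the grasp point (between the pads) lies 19 mm behind it; x points along the fingers, y is the direction in which the jaws open and shut, and the axes are right-handed (so a half turn about x gives the same grasp; the last joint's range is limited). The gripper opens to 85 mm and grips with 20 to 120 N. Pads are 22 mm wide; open, the fingers measure 114 mm over their backs; the gripper's body (76 mm by 85 mm) begins 54 mm behind the grasp point. The pads swing forward as they close: fully open they stand 13 mm farther back than shut.
Start: joints at [-0.847, 0.385, 0.008, 0, -1.194, -0.259], TCP at [280.164, -558.666, 231.312] pointing down, gripper open.
Joint ranges: [-3.14, 3.14], [-1.21, 2.06], [-1.07, 1.41], [-3.16, 2.05], [-2.99, -0.16], [-3.1, 3.1]. Speed limits (rad/s): [2.79, 2.79, 3.14, 3.14, 3.14, 3.14].

### API

Orientations are given as a unit quaternion [x, y, z, w].
In Python, from bench import readout, imaging, arm gives the robot as it stands.
- The arm moves only by the tool arm_command, never from a script. Its argument "increments" is a list of rows, each a list of 3 entries, a list of its own where there are three numbers: the turn, a rotation vector about the world's x, y, z in degrees, then the shift along the world's x, y, z in mm, then the closure, from 0 (fully open) to 1 (shut). In form: [[[ax, ay, az], [tx, ty, tz], fingers], ...]. A call has exactly 5 rows; each row is the pose to reach, as a shift and turn from the pose measured when the call began; what a row does not reach only later rows make up. A row lasts 1/10 s, in which the tool goes at most 50 mm and 8.59 degrees, less where a joint would pass 70% of its speed; a pose out of reach is approached as far as the arm can. A call with a gripper value outside its range is refused whole. The fingers move at their own pace and stop on an object; the grip force is fixed at half the most. Time passes only in rows, so rows that repeat a pose let the fingers close, or fill a call up. It gives the time, the measured TCP pose, the force and the opening at its end, in the units of the state.
- readout.read_state(): the state, without advancing time (a new reading comes with each control period).
- imaging.get_image(name): name is "scene" or "top" or "wrist"; returns (picture, depth): 480x640x3 uint8, blue, green, red; 480x640 float32, mm along the optical axis (not along the pixel's ray), 0 where there is no reading.
- imaging.camera_info(name): a dict with "vfov" (degrees; the focal length in pixels is half the picture's height over the tangent of half this angle, whatever the lens; pixels are square), "cx", "cy" (the principal point, pixels), "eye" and "rotation" of the camera in the world; the wrist camera has in their place "T_tool_cam" (4x4, takes a point from camera to tool coordinates, whose origin is the TCP and whose axes are the tool frame's). Camera axes: x right, y down, z forward; pixel columns grow to the right and rows downward; lengths in mm; the calibration is good to about 2 mm. The wrist camera is an equidistant fisheye: a pixel r from the principal point sees the ray r / f radians off the axis. A picture is of the moment at which its call begins: read the wrist's pose just before it. camera_info takes no time and is no camera call.
- arm.job_done(): hands the job in, once; it reports no verdict.
The state is a dict: "clock": time; "joints": joint angles; "joint_vel": joint speeds; "joint_efforts": joint torques, N m; "position": TCP position; "ee_rot": TCP orientation; "contact_force": force on the tool from outside, world axes, zero at the start; "wrist_torque": the same for the moment, N m; "gripper_width": finger opening in mm.
Only numpy, scipy, OpenCV 4.12 (cv2) and the standard library are available. Lean on these libraries where they do the work, as an engineer would, in place of code of your own. Each camera call takes 0.05 s, during which the arm holds its last target. There are 200 camera calls.

### The job

The stick module in the bonding nest has cured: raise the latch bar out of its catch by the red thumb lever and swing the hold-down gate wide open. Then take the soft-faced mallet by its handle and knock the slanted sprung pin down with a brisk, square blow of the mallet's face, so that the ejector lifts the module out of its pocket. Stand the mallet back on its rubber pad on one face and lay the module flat, right side up, on the floor of the free half of the black tray; leave the gate open and do not disturb the syringe and the brush.

Things in the scene. Friction and masses are not known exactly. Their poses are not given: they have to be found in the camera images.
- nest: Bonding nest, fixed: black base 156 x 150 mm on rubber feet, aluminium block 90 x 134 mm whose top face (the rim) is 58 mm above the bench. Origin on the bench under the block, z up, x away from the robot's side, y to the left as the robot sees it. Slanted pin in its strike boss at the front (-x), gate hinge post at the left (+y), forked catch at the right (-y)
- nest_pocket (a point): Centre of the nest's pocket at rim height (nest frame 12, 0, 58 mm). The pocket is 44 x 70 mm and 10 mm deep, long side along the nest's y; the module lies in it with nothing standing above the rim, so there is nothing to grip until it is raised
- ejector (a joint): Brass ejector pad, 30 x 46 mm, in the middle of the pocket's floor; 0 = down, 0.0135 m = fully up. A rocker in the block drives it up as the pin goes down (pin fully down: pad up 12 to 13 mm, the module's underside then about 3 mm above the rim); friction (2 N) holds it up when the pin springs back. With the gate closed the module can rise only some 1 to 3 mm
- gate (a joint): Hold-down gate, a steel bar 16 mm wide, top face 70 mm above the bench, turning about the upright hinge post; 0 = closed (bar along the nest's -y over the module), grows as its free end swings to the nest's +x (away from the robot), 1.75 rad = stop. Stays where it is left (light friction)
- gate_hinge (a point): Point on the gate's upright hinge axis, at rim height (nest frame 12, 54, 58 mm)
- latch (a joint): Gravity latch bar, pivoted on the gate 58 mm from the hinge axis and 76 mm above the bench, its axis level and across the bar; 0 = dropped, tip between the two prongs of the catch; grows as the tip rises; clear of the prongs above 0.3 rad; stop at 0.7 rad; falls back by its own weight (60 g)
- thumb_lever (a point): Grip point of the red thumb lever, an upright tab on the latch bar, 10 mm thick across the gate bar, 16 mm wide along it, its top 15 mm above this point, its foot 24 mm below. With the gate closed this point is 83 mm from the hinge axis and 102 mm above the bench; it lies 25 mm from the latch pivot towards the tip and 26 mm above it, so it moves up and towards the hinge as it is raised
- pin (a joint): Sprung knock-out pin, slides along its own axis, which leans 30 degrees from upright towards the nest's -x (towards the robot); 0 = up, 0.012 m = fully down; spring 2 N at the top to 5 N at the bottom, some 8 N with the ejector; springs back up
- pin_top (a point): Centre of the pin's flat round steel head, 25 mm across (nest frame -67, 0, 87 mm with the pin up); its z axis points out along the pin, so the blow goes along its -z
- mallet: Soft-faced mallet, about 0.3 kg: round head 72 mm long, 37 mm across, a white nylon face at each end; dark flat-sided handle 18 mm wide, 21 mm deep, reaching 126 mm from the head's axis. It stands on one face, handle level. Origin at the centre of the lower face; z up along the head's axis, x along the handle away from the head; handle's centre line 36 mm above the origin
- mallet_grip (a point): Centre of the handle 55 mm from the head's axis, a good place to hold (close to the head, so that the blow does not twist it in the grip)
- mallet_pad: Black rubber pad, fixed, 135 x 66 x 4 mm, where the mallet stands; origin under its centre, x along its length. The mallet's head stands about 34 mm from the centre towards -x, handle along +x
- module: Stick module, 30 g: cream plate 42 x 68 x 6 mm with a low black stick cap and a connector on top (10 mm tall in all). Origin at the centre of the underside, z up, long side along y. Grip it by the long edges of the plate (42 mm)
- tray: Black static-safe tray, fixed, 157 x 198 mm over the lips, inside 138 x 180 mm, walls 36 mm high, floor 2 mm above the bench. Origin under its centre, long side along y. Two finished modules lie in its -y half
- tray_free (a point): Middle of the free half of the tray's floor (tray frame 0, 40, 2 mm)
- syringe: Orange paste syringe lying loose behind the nest, 108 mm long, a bystander; origin at its underside
- brush: Black static brush lying loose in front of the nest or at its left, 157 mm long, a bystander; origin at its underside

How it is judged (in metres and radians):
On the way, in this order (a step that is already met when the one before it is completed fails the run):
1. the latch is lifted and the hold-down gate swung wide open (52 degrees or more) (value of joint gate above 0.9 rad), for 0.2 s.
2. the pin is driven down by a brisk, square blow of the mallet: more than 5 mm down and moving faster than 0.05 m/s, the mallet on it, head axis within 10 degrees of the pin's axis (value of joint pin above 0.005 m and velocity of joint pin above 0.05 m/s and contact force between mallet and pin above 0.5 N and angle between the z axis of mallet and the z axis of pin_top, either way round below 0.18 rad).
At the end, for the whole second after the job is handed in: The module lies flat (within 6 degrees) and right side up on the floor of the tray's free half, the mallet stands on one of its faces on its pad (within 7 degrees of upright), the gate is still open (52 degrees or more), and both are at rest (x of module in the frame of tray between -0.055 and 0.055 m and y of module in the frame of tray between -0.02 and 0.08 m and z of module in the frame of tray below 0.007 m and angle between module's own z axis and vertical below 0.1 rad and x of mallet in the frame of mallet_pad between -0.065 and 0.065 m and y of mallet in the frame of mallet_pad between -0.033 and 0.033 m and (angle between mallet's own z axis and vertical below 0.12 rad or angle between mallet's own z axis and vertical above 3.02 rad) and value of joint gate above 0.9 rad and linear speed of each of module, mallet below 0.02 m/s); the robot touches nothing.
It fails at once if the syringe is pushed more than 30 mm from its place (distance of syringe from where it was at the start of the episode above 0.03 m).
It fails at once if the brush is pushed more than 30 mm from its place (distance of brush from where it was at the start of the episode above 0.03 m).
It also fails if it takes over 72 s, if anything falls off the work surface, if the arm or the gripper's body presses on something with over 40 N, if the wrist force passes 120 N, or if a joint passes its speed limit or range.

## Working session

There is one attempt and no reset: what is moved stays moved. The work goes in short steps, Python scripts to look and compute and a tool call to move; the robot and the scene stay as the last step left them, time stands still between calls to the robot, and variables do not carry over. Pictures are saved under pics/ and viewed, about 8 in all and at most 12, crops included, and the job is handed in when it is done.

Besides the shell and the picture viewer there is one more tool, called after "Request:" as name(argument=value, ...), one argument or row to a line, values as JSON. arm_command: Moves the arm, as the interface text tells. Its arguments: {"type":"object","properties":{"increments":{"type":"array","items":{"type":"array"}}},"required":["increments"]}

```bash
mkdir -p pics; ls
cat > h.py <<'E'
import numpy as np, cv2
from bench import readout, imaging, arm
from scipy.spatial.transform import Rotation as R
def snap(n):
    p,d=imaging.get_image(n); return p,d,imaging.camera_info(n)
def cloud(d,c):
    f=240/np.tan(np.radians(c['vfov'])/2)
    v,u=np.mgrid[:480,:640].astype(float)
    P=np.dstack([(u-c['cx'])/f*d,(v-c['cy'])/f*d,d])
    W=P@np.array(c['rotation']).T+np.array(c['eye']); W[d==0]=np.nan; return W
E
python3 - <<'E'
from h import *
print(readout.read_state())
for n in('scene','top'):
    p,d,c=snap(n); print(n,c); cv2.imwrite(f'pics/{n}0.png',p); np.save(f'{n}0.npy',cloud(d,c))
print(imaging.camera_info('wrist'))
E
```

```text
pics
{'clock': 0.0, 'joints': array([-8.47404507e-01,  3.85572551e-01,  6.64691956e-03, -4.89666050e-04,
       -1.19398649e+00, -2.58598508e-01]), 'joint_vel': array([ 0.00047951,  0.00016589,  0.00052071, -0.00118583, -0.00287131,
       -0.00080655]), 'joint_efforts': array([ 7.03067435e-04, -3.92286050e+01,  1.88396734e+01,  4.18601543e+00,
       -4.63300006e-03, -7.25170707e-06]), 'position': array([ 279.91085672, -558.17881671,  230.22155755]), 'ee_rot': array([-0.16205626,  0.68832289,  0.16352735,  0.68790128]), 'contact_force': array([-0.76242044, -0.17617166,  0.33747946]), 'wrist_torque': array([-0.03077111, -0.0503853 , -0.03574778]), 'gripper_width': 85.24595408050752}
scene {'vfov': 50.93246927785627, 'cx': 320.13596146839257, 'cy': 235.41237512434267, 'eye': array([ -80.98214085,  543.46704735, 1084.26784677]), 'rotation': array([-0.43337129,  0.83529641, -0.30041063,  0.15563638])}Traceback (most recent call last):
  File "<stdin>", line 4, in <module>
  File "h.py", line 10, in cloud
    W=P@np.array(c['rotation']).T+np.array(c['eye']); W[d==0]=np.nan; return W
      ~^~~~~~~~~~~~~~~~~~~~~~~~~~
ValueError: matmul: Input operand 1 has a mismatch in its core dimension 0, with gufunc signature (n?,k),(k,m?)->(n?,m?) (size 4 is different from 3)
```

```bash
sed -i "s/P@np.array(c\['rotation'\]).T/P@R.from_quat(c['rotation']).as_matrix().T/" h.py
python3 - <<'E'
from h import *
for n in('scene','top'):
    p,d,c=snap(n); print(n,c); cv2.imwrite(f'pics/{n}0.png',p); np.save(f'{n}0.npy',cloud(d,c))
print(imaging.camera_info('wrist'))
E
```

```text
scene {'vfov': 50.93246927785627, 'cx': 320.13596146839257, 'cy': 235.41237512434267, 'eye': array([ -80.98214085,  543.46704735, 1084.26784677]), 'rotation': array([-0.43337129,  0.83529641, -0.30041063,  0.15563638])}
top {'vfov': 56.21777262354512, 'cx': 325.24336225301965, 'cy': 236.40169545179424, 'eye': array([ 450.81404457,   85.17303521, 1072.13817521]), 'rotation': array([ 0.71461408, -0.69685949,  0.05185135, -0.03201572])}
{'vfov': 65.70646984690485, 'cx': 320.2131918017232, 'cy': 233.48383155480693, 'T_tool_cam': array([[-2.47742123e-04, -2.99507485e-01,  9.54093918e-01,
        -1.42799317e+02],
       [ 9.99999689e-01,  6.40579090e-04,  4.60751577e-04,
        -3.06772028e-01],
       [-7.49171160e-04,  9.54093736e-01,  2.99507233e-01,
        -7.61443058e+01],
       [ 0.00000000e+00,  0.00000000e+00,  0.00000000e+00,
         1.00000000e+00]])}
```

View pics/top0.png

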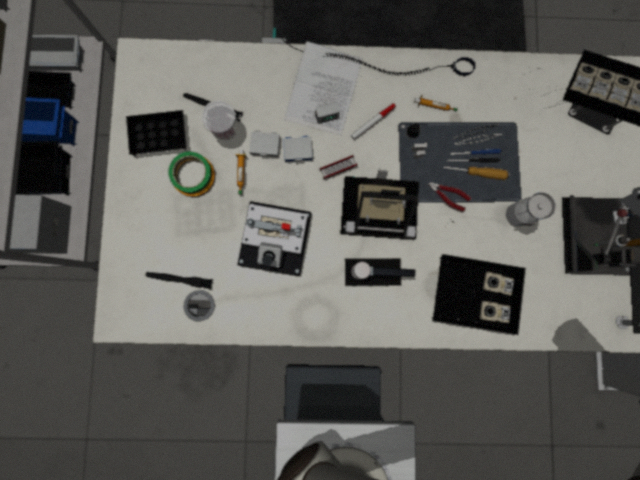

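View pics/scene0.png

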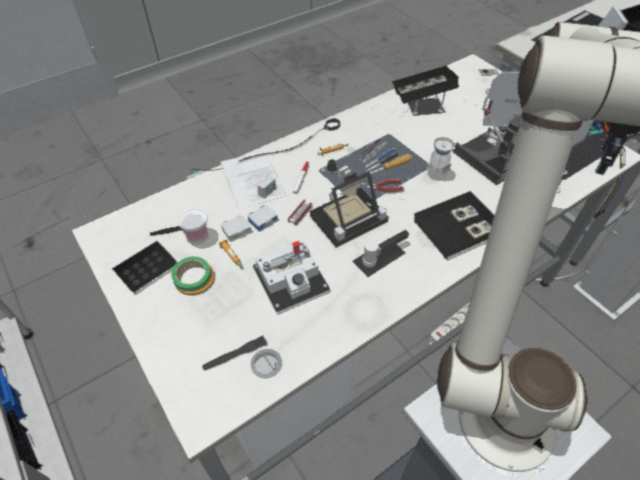

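Run:
```python
from h import *
p=cv2.imread('pics/top0.png');W=np.load('top0.npy');c=imaging.camera_info('top')
f=240/np.tan(np.radians(c['vfov'])/2);Rm=R.from_quat(c['rotation']).as_matrix()
def ray(u,v,z):
    r=Rm@[(u-c['cx'])/f,(v-c['cy'])/f,1]; e=np.array(c['eye']); return (e+r*(z-e[2])/r[2]).round(1)
np.set_printoptions(suppress=True,precision=1)
print('bench',W[320,320],W[100,150])
def seg(name,u0,v0,u1,v1,zlo,zhi,col=None):
    w=W[v0:v1,u0:u1].reshape(-1,3);q=p[v0:v1,u0:u1].reshape(-1,3).astype(int)
    m=(w[:,2]>zlo)&(w[:,2]<zhi)
    if col is not None: m&=col(q)
    if m.sum()<5: print(name,'few',m.sum());return
    r=cv2.minAreaRect(w[m][:,:2].astype(np.float32)); print(name,m.sum(),w[m].mean(0),'rect',r)
red=lambda q:(q[:,2]>150)&(q[:,1]<90)
white=lambda q:(q.min(1)>140)
seg('lever',230,195,320,280,60,140,red)
seg('block top',230,195,320,280,52,63)
seg('base',230,195,320,280,8,140)
seg('gate',230,195,320,280,66,82)
seg('pinhead',255,238,285,275,70,100)
seg('mallet head',340,255,380,290,60,90)
seg('handle',378,255,420,290,25,60)
seg('malletall',340,255,420,290,25,90)
seg('tray lips',425,250,535,340,28,44)
seg('pad',340,250,420,295,2,8,lambda q:q.max(1)<60)
seg('brush',140,265,220,292,4,30,lambda q:q.max(1)<60)
seg('syr',232,150,252,198,4,40)
# zoom picture
z=cv2.resize(p[190:345,225:540],None,fx=2.5,fy=2.5,interpolation=cv2.INTER_CUBIC);cv2.imwrite('pics/top_z.png',z)
for u,v in((252,202),(312,208),(301,275),(238,268)):print('basec',ray(u,v,14),W[v,u])
```

```text
bench [380.8  64.2  -0.8] [907.3 497.7  -3.4]
lever 20 [586.3 144.8 117. ] rect ((586.2467651367188, 145.23374938964844), (10.977945327758789, 6.72038459777832), 89.58464813232422)
block top 1776 [584.9 174.4  57.6] rect ((570.0277099609375, 176.8927764892578), (134.4583740234375, 126.5960922241211), 81.3648452758789)
base 4185 [565.6 173.8  48.2] rect ((570.1185302734375, 176.47747802734375), (150.19985961914062, 156.2259521484375), 81.4554443359375)
gate 559 [566.9 180.6  72.7] rect ((551.3194580078125, 180.71658325195312), (122.98727416992188, 99.07321166992188), 82.37541198730469)
pinhead 249 [527.7 182.7  78.7] rect ((524.6344604492188, 183.40696716308594), (48.900978088378906, 45.68342971801758), 79.97999572753906)
mallet head 221 [497.3 -24.3  75.6] rect ((497.6134033203125, -24.730525970458984), (34.695152282714844, 35.98610305786133), 29.422698974609375)
handle 308 [ 495.7 -106.5   50.1] rect ((495.98773193359375, -106.75172424316406), (18.141157150268555, 85.94795989990234), 0.00859806314110756)
malletall 603 [496.3 -69.5  59.3] rect ((498.8725280761719, -78.19744873046875), (35.612640380859375, 142.64163208007812), 1.743215799331665)
tray lips 882 [ 450.5 -313.4   35.2] rect ((450.8101501464844, -303.3636474609375), (200.63833618164062, 156.849609375), 81.95833587646484)
pad 748 [496.4 -59.1   4.6] rect ((496.5377197265625, -60.25642395019531), (61.89527130126953, 131.80474853515625), 1.3890215158462524)
brush 392 [467.5 387.5  11.1] rect ((468.68011474609375, 395.90380859375), (149.97714233398438, 19.645002365112305), 82.49462127685547)
syr 321 [733.  262.9  17.8] rect ((725.2763671875, 264.02850341796875), (47.366424560546875, 113.99441528320312), 89.04605102539062)
basec [655.2 233.4  14. ] [654.6 232.9  17.3]
basec [644.8  90.1  14. ] [647.2  90.2   0.8]
basec [484.7 111.6  14. ] [485.1 111.9   3.3]
basec [497.5 259.3  14. ] [497.9 261.    3.4]
```

View pics/top_z.png

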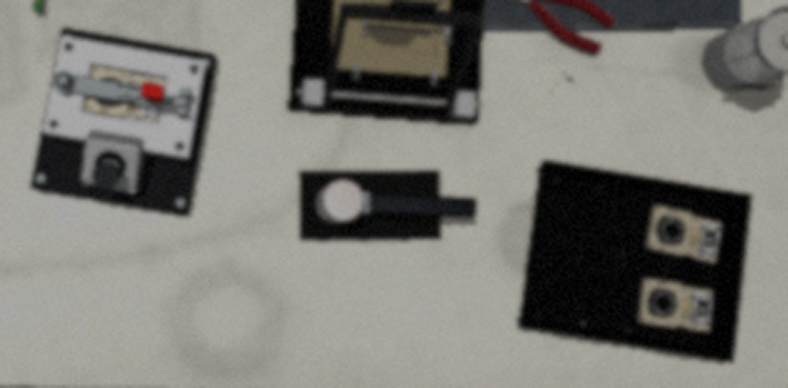

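Run:
```python
from h import *
np.set_printoptions(suppress=True,precision=3)
s=readout.read_state();print(R.from_quat(s['ee_rot']).as_matrix(), s['position'])
W=np.load('top0.npy')
print(W[256,268],W[255:258,266:271,2])
def nest(p,o=np.array([578.7,175.4]),a=np.radians(-8.6)):
    return np.array([[np.cos(a),-np.sin(a)],[np.sin(a),np.cos(a)]])@p+o
for n,p in dict(lever=(12,-29),hinge=(12,54),pin=(-67,0),pocket=(12,0)).items():print(n,nest(np.array(p)))
# highest things around
for z in (120,150): 
    m=(W[...,2]>z)&(W[...,0]>350)&(W[...,0]<900)&(W[...,1]>-400)&(W[...,1]<450)
    print(z,m.sum(),np.nanmax(W[m],0) if m.any() else '',np.nanmin(W[m],0) if m.any() else '')
```

```text
[[-0.001 -0.448  0.894]
 [ 0.001  0.894  0.448]
 [-1.     0.002 -0.   ]] [ 279.966 -558.301  230.479]
[521.568 182.479  94.101] [[87.18  90.279 92.599 91.234 79.298]
 [91.364 91.485 94.101 93.125 90.034]
 [89.035 91.885 87.746 91.552 89.163]]
lever [586.229 144.932]
hinge [598.64  226.998]
pin [512.453 185.419]
pocket [590.565 173.606]
120 746 [670.375 -10.512 176.517] [ 618.386 -397.303  120.066]
150 461 [658.58  -11.459 176.517] [ 636.265 -129.431  150.068]
```

Request:
arm_command(
  increments=[
    [[0,0,6],[19,44,0],0],
    [[0,0,12],[38,88,0],0],
    [[0,0,18],[57,132,0],0],
    [[0,0,24],[76,176,0],0],
    [[0,0,30],[95,220,0],0],
  ],
)

```text
clock: 0.65
position: [375.2, -336.5, 230.3]
ee_rot: [-0.336, 0.622, 0.337, 0.622]
contact_force: [0.1, 0.2, 0.0]
gripper_width: 85.5
```

Request:
arm_command(
  increments=[
    [[0,0,6],[19,44,0],0],
    [[0,0,12],[38,88,0],0],
    [[0,0,18],[57,132,0],0],
    [[0,0,24],[76,176,0],0],
    [[0,0,30],[95,220,0],0],
  ],
)

```text
clock: 1.15
position: [470.4, -114.5, 230.4]
ee_rot: [-0.487, 0.513, 0.488, 0.512]
contact_force: [0.9, -0.5, -0.9]
gripper_width: 85.4
```

Request:
arm_command(
  increments=[
    [[0,0,-1],[20,47,0],0],
    [[0,0,-2],[40,95,0],0],
    [[0,0,-3],[60,142,0],0],
    [[0,0,-4],[80,190,0],0],
    [[0,0,-5],[92,225,0],0],
  ],
)

```text
clock: 1.65
position: [562.8, 112.8, 230.1]
ee_rot: [-0.464, 0.534, 0.465, 0.533]
contact_force: [-0.4, -0.7, 0.2]
gripper_width: 85.6
```

```bash
cat >> h.py <<'E'
def wcloud():
    s=readout.read_state(); p,d,c=snap('wrist')
    f=240/np.tan(np.radians(c['vfov'])/2)
    v,u=np.mgrid[:480,:640].astype(float)
    dx,dy=u-c['cx'],v-c['cy'];r=np.hypot(dx,dy)+1e-9;t=np.tan(r/f)
    P=np.dstack([dx/r*t*d,dy/r*t*d,d])
    T=np.array(c['T_tool_cam']);P=P@T[:3,:3].T+T[:3,3]
    W=P@R.from_quat(s['ee_rot']).as_matrix().T+s['position'];W[d==0]=np.nan
    return p,W,s
def rect(name,W,m):
    w=W[m]; 
    if len(w)<5: print(name,'few',len(w));return
    r=cv2.minAreaRect(w[:,:2].astype(np.float32)); print(name,len(w),w.mean(0).round(1),'rect',np.round(r[0],1),np.round(r[1],1),round(r[2],2))
E
python3 - <<'E'
from h import *
np.set_printoptions(suppress=True,precision=1)
p,W,s=wcloud();np.save('w1.npy',W);cv2.imwrite('pics/w1.png',p);print(s['position'],s['clock'],R.from_quat(s['ee_rot']).as_matrix())
q=p.astype(int);red=(q[...,2]>120)&(q[...,1]<80)&(q[...,0]<80)
near=(abs(W[...,0]-570)<120)&(abs(W[...,1]-175)<120)
rect('lever',W,red&near&(W[...,2]>80)); rect('levertop',W,red&near&(W[...,2]>113))
rect('rim',W,near&(abs(W[...,2]-58)<4)); rect('base',W,near&(W[...,2]>8)&(W[...,2]<62))
E
```

```text
[562.8 112.8 230.1] 1.65 [[-0.  -1.   0.1]
 [ 0.   0.1  1. ]
 [-1.   0.  -0. ]]
lever 254 [587.6 146.9 117.1] rect [587.4 146.7] [14.9 11.4] 81.06
levertop 254 [587.6 146.9 117.1] rect [587.4 146.7] [14.9 11.4] 81.06
rim 9127 [586.5 168.6  58. ] rect [571.4 177.8] [135.6 127. ] 80.88
base 16810 [573.2 161.1  43.9] rect [586.4 190.3] [180.7 182.2] 81.45
```

View pics/w1.png

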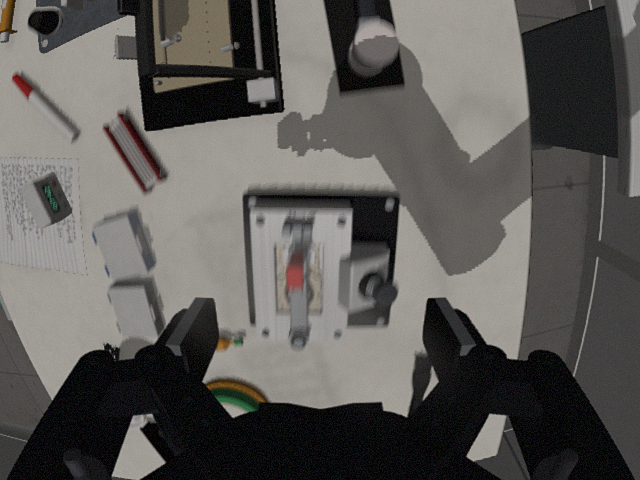

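Request:
arm_command(
  increments=[
    [[0,0,-1],[25,34,-10],0.3],
    [[0,0,-1],[25,34,-55],0.5],
    [[0,0,-1],[25,34,-100],0.5],
    [[0,0,-1],[25,34,-130],0.5],
    [[0,0,-1],[25,34,-145],0.5],
  ],
)

```text
clock: 2.2
position: [588.2, 150.8, 80.4]
ee_rot: [-0.46, 0.538, 0.462, 0.535]
contact_force: [0.4, 0.1, 0.3]
gripper_width: 42.6
```

Request:
arm_command(
  increments=[
    [[0,0,0],[0,0,0],1],
    [[0,0,0],[0,0,0],1],
    [[0,0,0],[0,0,0],1],
    [[0,0,0],[0,0,0],1],
    [[0,0,0],[0,0,0],1],
  ],
)

```text
clock: 2.7
position: [588.0, 150.9, 80.8]
ee_rot: [-0.459, 0.538, 0.462, 0.535]
contact_force: [-1.0, -0.3, -4.2]
gripper_width: 9.3
```

Run:
```python
from h import *
np.set_printoptions(suppress=True,precision=1)
W=np.load('w1.npy');s=readout.read_state();print(s['position'],s['gripper_width'],s['contact_force'])
near=(abs(W[...,0]-512)<25)&(abs(W[...,1]-186)<25)
for a in(75,80,85,90):rect('pin>%d'%a,W,near&(W[...,2]>a))
for a in(75,80,85,88,92):
  m=near&(abs(W[...,2]-a)<2.5);print(a,m.sum(),W[m].mean(0))
w=W[270:312,360:400].reshape(-1,3);w=w[(w[:,2]>78)]
c=np.median(w,0);w=w[np.linalg.norm(w-c,axis=1)<16];u,sv,vt=np.linalg.svd(w-w.mean(0));print(len(w),w.mean(0),vt[2],sv)
```

```text
[588.  150.9  80.8] 9.277422713142588 [-1.  -0.3 -4.2]
pin>75 645 [517.1 183.5  86.1] rect [519.9 184.3] [24.2 33. ] 79.07
pin>80 574 [516.  183.8  87.2] rect [515.  185.5] [23.9 24.4] 36.67
pin>85 417 [517.9 183.6  88.8] rect [518.  184.7] [24.1 17.8] 80.71
pin>90 134 [521.3 184.5  91.4] rect [521.9 185. ] [19.3  9.1] 89.87
75 185 [530.1 180.9  74.2]
80 76 [517.3 182.2  80.6]
85 256 [512.3 183.6  85.3]
88 277 [516.9 183.3  87.9]
92 165 [521.  184.3  91.1]
595 [516.3 183.7  87. ] [-0.3 -0.1  1. ] [164.6 150.5  73.5]
```

Request:
arm_command(
  increments=[
    [[-7.1,1.1,0],[0.1,0.8,2.6],1],
    [[-14.1,2.2,0],[0.3,1.8,5.0],1],
    [[-21.2,3.3,0],[0.5,3.2,7.4],1],
    [[-28.3,4.4,0],[0.7,4.8,9.5],1],
    [[-28.3,4.4,0],[0.7,4.8,9.5],1],
  ],
)

```text
clock: 3.2
position: [588.4, 156.1, 89.8]
ee_rot: [-0.56, 0.655, 0.333, 0.382]
contact_force: [-1.2, -4.7, -0.8]
gripper_width: 8.9
```

Request:
arm_command(
  increments=[
    [[0,0,8],[10.2,-0.9,0],1],
    [[0,0,16],[20.5,-0.4,0],1],
    [[0,0,24],[30.5,1.6,0],1],
    [[0,0,32],[40.2,4.9,0],1],
    [[0,0,40],[49.4,9.5,0],1],
  ],
)

```text
clock: 3.7
position: [637.6, 166.1, 89.8]
ee_rot: [0.751, -0.421, -0.445, -0.247]
contact_force: [-1.3, -0.6, -3.7]
gripper_width: 8.9
```

Request:
arm_command(
  increments=[
    [[0,0,8],[8.3,5.8,0],1],
    [[0,0,16],[15.8,12.7,0],1],
    [[0,0,24],[22.2,20.6,0],1],
    [[0,0,32],[27.5,29.3,0],1],
    [[0,0,40],[31.5,38.7,0],1],
  ],
)

```text
clock: 4.2
position: [668.2, 205.3, 89.8]
ee_rot: [0.849, -0.135, -0.504, -0.08]
contact_force: [6.2, -0.5, -5.3]
gripper_width: 8.8
```

Request:
arm_command(
  increments=[
    [[0,0,3],[1.1,3.7,0],1],
    [[0,0,6],[2.1,7.5,0],1],
    [[0,0,6],[2.1,7.5,0],0.6],
    [[0,0,6],[2.1,7.5,0],0.5],
    [[0,0,6],[2.1,7.5,0],0.5],
  ],
)

```text
clock: 4.7
position: [671.0, 213.1, 91.8]
ee_rot: [0.856, -0.09, -0.507, -0.055]
contact_force: [-0.5, -0.4, -0.7]
gripper_width: 42.5
```

Request:
arm_command(
  increments=[
    [[0,0,0],[-14,3,27],0.5],
    [[0,0,0],[-30,7,57],0.5],
    [[2,9,0],[-44,10,80],0.5],
    [[4,18,0],[-51,12,97],0.5],
    [[6.3,27.9,0],[-51,12,97],0.5],
  ],
)

```text
clock: 5.2
position: [625.9, 219.3, 189.1]
ee_rot: [0.8, -0.1, -0.588, -0.064]
contact_force: [2.4, -3.0, 0.6]
gripper_width: 42.6
```

Request:
arm_command(
  increments=[
    [[0,0,-7.5],[-12,-32,0],0],
    [[0,0,-15],[-24,-64,0],0],
    [[0,0,-22.5],[-37,-96,0],0],
    [[0,0,-30],[-49,-128,0],0],
    [[0,0,-37.5],[-61,-160,0],0],
  ],
)

```text
clock: 5.7
position: [564.2, 59.1, 189.8]
ee_rot: [0.725, -0.353, -0.535, -0.252]
contact_force: [0.1, -0.8, 0.1]
gripper_width: 85.2
```

Request:
arm_command(
  increments=[
    [[0,0,-7.5],[-12,-32,0],0],
    [[0,0,-15],[-24,-64,0],0],
    [[0,0,-22.5],[-37,-96,0],0],
    [[0,0,-30],[-49,-128,0],0],
    [[0,0,-37.5],[-61,-155,0],0],
  ],
)

```text
clock: 6.2
position: [502.6, -96.4, 190.5]
ee_rot: [0.572, -0.568, -0.425, -0.412]
contact_force: [-0.2, -0.6, 0.7]
gripper_width: 85.2
```

Request:
arm_command(
  increments=[
    [[0,0,0],[0,0,0],0],
    [[0,0,0],[0,0,0],0],
    [[0,0,0],[0,0,0],0],
    [[0,0,0],[0,0,0],0],
    [[0,0,0],[0,0,0],0],
  ],
)

```text
clock: 6.7
position: [502.9, -95.6, 190.5]
ee_rot: [0.572, -0.567, -0.425, -0.412]
contact_force: [-1.2, -0.1, -0.6]
gripper_width: 85.2
```

Run:
```python
from h import *
np.set_printoptions(suppress=True,precision=3)
p,W,s=wcloud();np.save('w2.npy',W);cv2.imwrite('pics/w2.png',p);print(s['position'],s['clock'],R.from_quat(s['ee_rot']).as_matrix())
near=(abs(W[...,0]-497)<45)&(W[...,1]<10)&(W[...,1]>-160)
rect('head',W,near&(W[...,2]>68)&(W[...,2]<85));rect('handle',W,near&(W[...,2]>44)&(W[...,2]<56)&(W[...,1]<-48))
q=p.astype(int);rect('pad',W,near&(abs(W[...,2]-4)<3)&(q.max(2)<60))
```

```text
[502.867 -95.635 190.451] 6.7 [[-0.006 -1.    -0.019]
 [-0.299 -0.016  0.954]
 [-0.954  0.011 -0.298]]
head 1713 [498.9 -25.9  75.9] rect [498.9 -25. ] [36.3 36. ] 66.57
handle 2755 [497.5 -99.1  50.3] rect [497.4 -98.7] [101.3  19.2] 89.12
pad 2278 [491.4 -78.6   4.2] rect [497.9 -58. ] [ 64.4 132.7] 1.52
```

View pics/w2.png

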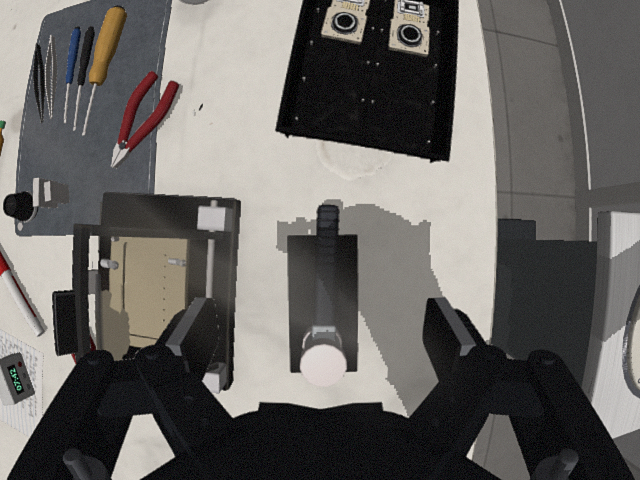

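Request:
arm_command(
  increments=[
    [[8.5,0,0],[-5,15,-20],0.5],
    [[17.4,0,0],[-5,15.6,-60],0.5],
    [[17.4,0,-1.5],[-5,15.6,-100],0.5],
    [[17.4,0,-1.5],[-5,15.6,-140],0.5],
    [[17.4,0,-1.5],[-5,15.6,-155],0.5],
  ],
)

```text
clock: 7.25
position: [495.4, -80.5, 31.9]
ee_rot: [-0.494, 0.506, 0.502, 0.498]
contact_force: [0.0, 0.5, 0.2]
gripper_width: 42.6
```

Run:
```python
from h import *
np.set_printoptions(suppress=True,precision=3)
s=readout.read_state();print(s['position'],s['contact_force'],R.from_quat(s['ee_rot']).as_matrix(),s['joints'])
```

```text
[495.395 -80.47   31.87 ] [0.027 0.51  0.208] [[-0.016 -1.     0.008]
 [ 0.     0.008  1.   ]
 [-1.     0.016  0.   ]] [ 0.161  0.432 -0.519 -0.005 -0.635 -0.165]
```

Request:
arm_command(
  increments=[
    [[0,-0.9,0],[2.5,0.5,-6],0.5],
    [[0,-0.9,0],[2.5,0.5,-11],0.5],
    [[0,-0.9,0],[2.5,0.5,-11],1],
    [[0,-0.9,0],[2.5,0.5,-11],1],
    [[0,-0.9,0],[2.5,0.5,-11],1],
  ],
)

```text
clock: 7.75
position: [498.3, -79.8, 21.4]
ee_rot: [-0.498, 0.502, 0.498, 0.502]
contact_force: [0.6, 0.6, -1.7]
gripper_width: 16.7
```

Request:
arm_command(
  increments=[
    [[0,0,0],[0,0,0],1],
    [[0,0,0],[0,0,0],1],
    [[0,0,0],[0,0,3],1],
    [[0,0,0],[0,0,20],1],
    [[0,0,0],[0,0,40],1],
  ],
)

```text
clock: 8.25
position: [497.4, -79.9, 61.3]
ee_rot: [-0.497, 0.502, 0.498, 0.502]
contact_force: [0.2, 0.7, -1.8]
gripper_width: 17.1
```

Run:
```python
from h import *
np.set_printoptions(suppress=True,precision=3)
s=readout.read_state();print(s['position'],s['contact_force'],s['gripper_width'],R.from_quat(s['ee_rot']).as_matrix())
# Strike planning
a=np.radians(-8.8);N=R.from_euler('z',a)
axis=N.apply([-.5,0,np.cos(np.pi/6)]); yd=N.apply([0,1,0])
pt=np.array([514.5,186,87])
for h in(45,0,-12): 
    face=pt+axis*h; tcp=face-55*yd+axis*(36-19); print(h,tcp)
print('axis',axis)
for t in(10,20,30):
    print(t,R.from_rotvec(yd*np.radians(-t)).as_rotvec(degrees=True))
```

```text
[497.45  -79.899  61.307] [ 0.22   0.663 -1.777] 17.0826520458675 [[-0.002 -1.     0.008]
 [ 0.     0.008  1.   ]
 [-1.     0.002  0.   ]]
45 [475.451 136.39  140.694]
0 [497.686 132.948 101.722]
-12 [503.615 132.03   91.33 ]
axis [-0.494  0.076  0.866]
10 [-1.53  -9.882 -0.   ]
20 [ -3.06  -19.765  -0.   ]
30 [ -4.59  -29.647  -0.   ]
```

Request:
arm_command(
  increments=[
    [[0,0,-4],[-6,40,45],1],
    [[0,0,-8.3],[-12,85,90],1],
    [[0,0,-8.3],[-18,130,92],1],
    [[0,0,-8.3],[-24,174,92],1],
    [[0,0,-8.3],[-29,217,92],1],
  ],
)

```text
clock: 8.75
position: [468.3, 136.2, 154.8]
ee_rot: [-0.46, 0.536, 0.461, 0.537]
contact_force: [0.6, -0.2, -3.3]
gripper_width: 17.0
```

Request:
arm_command(
  increments=[
    [[-1.1,-7.4,0],[0,0,0],1],
    [[-2.3,-14.8,0],[0,0,0],1],
    [[-3.4,-22.2,0],[0,0,0],1],
    [[-4.6,-29.6,0],[0,0,0],1],
    [[-4.6,-29.6,0],[0,0,0],1],
  ],
)

```text
clock: 9.25
position: [492.8, 119.1, 169.7]
ee_rot: [-0.574, 0.428, 0.311, 0.625]
contact_force: [1.5, -0.4, -1.9]
gripper_width: 16.9
```

Run:
```python
from h import *
np.set_printoptions(suppress=True,precision=3)
p,W,s=wcloud();np.save('w3.npy',W);cv2.imwrite('pics/w3.png',p);M=R.from_quat(s['ee_rot']).as_matrix();print(s['position'],s['gripper_width'],s['joints'],M)
a=np.radians(-8.8);N=R.from_euler('z',a);axis=N.apply([-.5,0,np.cos(np.pi/6)]);yd=N.apply([0,1,0])
print('turn needed',R.from_matrix(np.c_[-axis,np.cross(yd,-axis),yd]@M.T).as_rotvec(degrees=True))
```

```text
[492.777 119.068 169.75 ] 16.899189493527615 [ 0.609  0.081 -0.939  1.013 -0.406 -1.7  ] [[ 0.44  -0.88   0.178]
 [-0.102  0.148  0.984]
 [-0.892 -0.451 -0.024]]
turn needed [ 0.837 -3.355  1.512]
```

View pics/w3.png

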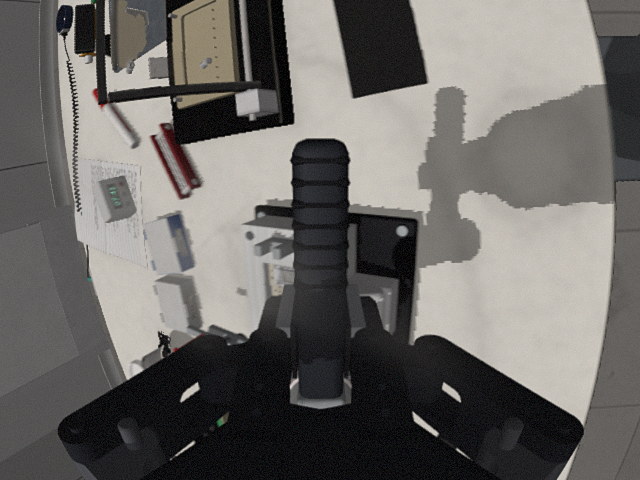

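Request:
arm_command(
  increments=[
    [[0.2,-0.8,0.4],[-6,5,-4],1],
    [[0.4,-1.7,0.8],[-12,9,-8],1],
    [[0.6,-2.5,1.1],[-19,14,-12],1],
    [[0.8,-3.4,1.5],[-25,18,-16],1],
    [[0.8,-3.4,1.5],[-25,18,-16],1],
  ],
)

```text
clock: 9.8
position: [469.1, 136.6, 155.0]
ee_rot: [-0.586, 0.398, 0.305, 0.636]
contact_force: [0.5, -0.7, -2.6]
gripper_width: 17.3
```

```bash
cat > chk.py <<'E'
from h import *
np.set_printoptions(suppress=True,precision=3)
s=readout.read_state();M=R.from_quat(s['ee_rot']).as_matrix();print(s['clock'],s['position'],s['joints'],s['gripper_width'],s['contact_force'])
a=np.radians(-8.8);N=R.from_euler('z',a);axis=N.apply([-.5,0,np.cos(np.pi/6)]);yd=N.apply([0,1,0])
print('tilt err deg',np.degrees(np.arccos(-axis@M[:,0])),'turn needed',R.from_matrix(np.c_[-axis,np.cross(yd,-axis),yd]@M.T).as_rotvec(degrees=True))
pt=np.array([514.5,186,87]);face=s['position']+17*M[:,0]+55*M[:,2]; d=face-pt; h=d@axis;print('face h',h,'lateral world',d-h*axis)
E
python3 chk.py
```

```text
9.8 [469.056 136.64  154.963] [ 0.467  0.059 -1.068  1.56  -0.298 -2.109] 17.33431500044204 [ 0.499 -0.679 -2.598]
tilt err deg 0.20825030526320204 turn needed [ 0.255  0.143 -0.191]
face h 60.43630055256078 lateral world [ 1.092 -0.941  0.706]
```

Request:
arm_command(
  increments=[
    [[0.2,0.1,-0.2],[4,0,-9],1],
    [[0.2,0.1,-0.2],[9,-0.5,-18],1],
    [[0.2,0.1,-0.2],[14,-1.3,-27],1],
    [[0.2,0.1,-0.2],[19,-2,-36],1],
    [[0.2,0.1,-0.2],[19,-2,-36],1],
  ],
)

```text
clock: 10.3
position: [489.6, 135.1, 122.2]
ee_rot: [-0.583, 0.403, 0.304, 0.636]
contact_force: [0.1, -0.2, -2.7]
gripper_width: 17.4
```

```bash
python3 chk.py
```

```text
10.3 [489.552 135.084 122.218] [ 0.24   0.148 -1.042  2.047 -0.223 -2.405] 17.44094040369415 [ 0.15  -0.246 -2.655]
tilt err deg 0.4165053922541944 turn needed [ 0.242 -0.231  0.264]
face h 21.577039118160993 lateral world [2.712 0.345 1.517]
```

```bash
cat > kin.py <<'E'
import numpy as np
from scipy.spatial.transform import Rotation as R
from scipy.optimize import least_squares
D=[([-.8474,.38557,.00665,-.0005,-1.194,-.2586],[279.9,-558.2,230.2],[-.16206,.68832,.16353,.6879]),
([.161,.432,-.519,-.005,-.635,-.165],[495.4,-80.5,31.9],[-.494,.506,.502,.498]),
([.609,.081,-.939,1.013,-.406,-1.7],[492.8,119.1,169.75],[-.574,.428,.311,.625]),
([.467,.059,-1.068,1.56,-.298,-2.109],[469.06,136.64,154.96],[-.586,.398,.305,.636]),
([.24,.148,-1.042,2.047,-.223,-2.405],[489.55,135.08,122.22],[-.583,.403,.304,.636])]
E=lambda a,t:R.from_euler(a,t)
def fk(q,p,s4=-1):
    r0,d,z0,L1,L2,Lt,e=p
    A=E('z',q[0]);F=A*E('y',q[1]-q[2]);W=F*E('x',s4*q[3])*E('y',-q[4])
    T=W*E('x',-q[5])*E('x',-np.pi/2)
    pos=A.apply([r0+L1*np.sin(q[1]),d,z0+L1*np.cos(q[1])])+F.apply([L2,0,e])+T.apply([Lt,0,0])
    return pos,T
def fit(s4):
    f=lambda p:np.concatenate([fk(q,p,s4)[0]-x for q,x,_ in D])
    return least_squares(f,[100,-150,200,400,400,200,0])
if __name__=='__main__':
    np.set_printoptions(suppress=True,precision=2)
    for s4 in(1,-1):
        r=fit(s4);print(s4,r.x,r.fun.reshape(-1,3));print([round(np.degrees((fk(q,r.x,s4)[1].inv()*R.from_quat(o)).magnitude()),2) for q,_,o in D])
E
python3 kin.py
python3 - <<'E'
from bench import readout
print(readout.read_state()['joints'])
E
```

```text
1 [ 260.08 -156.74  373.08  239.88  278.61  251.39  -25.48] [[  -0.85    5.25  -12.98]
 [  21.2     4.85   66.08]
 [ -57.88   95.83  -32.62]
 [  -9.1     2.39  -22.35]
 [  12.04 -122.83    1.87]]
[np.float64(0.06), np.float64(0.56), np.float64(116.14), np.float64(178.85), np.float64(125.47)]
-1 [349.97 -97.82 320.25 117.31 228.46 107.1  -27.75] [[  41.23   46.86  -18.64]
 [  21.24   65.63   85.71]
 [ -16.22   50.27  -37.33]
 [  11.99  -38.86  -28.46]
 [   0.39 -137.56   -1.28]]
[np.float64(0.0), np.float64(0.04), np.float64(0.08), np.float64(0.09), np.float64(0.06)]
[ 0.24040124  0.14769973 -1.04240116  2.04679685 -0.22325032 -2.4053413 ]
```

```bash
cat >> kin.py <<'E'
def fk2(q,p):
    z0,L1,L2,e,Lt,b,c=p[:7]; r0=p[7] if len(p)>7 else 0; b4=p[8] if len(p)>8 else 0
    A=E('z',q[0]);F=A*E('y',q[1]-q[2]);V=F*E('x',-q[3]);W=V*E('y',-q[4]);T=W*E('x',-q[5])*E('x',-np.pi/2)
    return A.apply([r0+L1*np.sin(q[1]),0,z0+L1*np.cos(q[1])])+F.apply([L2,0,e])+V.apply([0,b4,0])+W.apply([Lt,b,c]),T
if __name__=='__main__':
    for n in(7,8,9):
        r=least_squares(lambda p:np.concatenate([fk2(q,p)[0]-x for q,x,_ in D]),[200,400,400,0,200,-150,0,0,0][:n])
        print(n,r.x,'\n',r.fun.reshape(-1,3))
E
python3 kin.py | tail -24
```

```text
[  21.24   65.63   85.71]
 [ -16.22   50.27  -37.33]
 [  11.99  -38.86  -28.46]
 [   0.39 -137.56   -1.28]]
[np.float64(0.0), np.float64(0.04), np.float64(0.08), np.float64(0.09), np.float64(0.06)]
7 [ 163.14  563.96  421.92   -0.47  298.98 -159.79    0.46] 
 [[ 0.05  0.   -0.07]
 [ 0.   -0.03  0.26]
 [ 0.12 -0.14 -0.11]
 [-0.16  0.03 -0.12]
 [ 0.09  0.07  0.03]]
8 [ 163.24  564.23  421.94   -0.37  299.39 -159.78    0.58   -0.3 ] 
 [[ 0.04  0.02 -0.04]
 [ 0.02 -0.02  0.24]
 [ 0.15 -0.17 -0.09]
 [-0.17  0.02 -0.12]
 [ 0.07  0.08  0.01]]
9 [  163.24   564.23   421.94    -0.37   299.39  1891.82     0.58    -0.3
 -2051.6 ] 
 [[ 0.04  0.02 -0.04]
 [ 0.02 -0.02  0.24]
 [ 0.15 -0.17 -0.09]
 [-0.17  0.02 -0.12]
 [ 0.07  0.08  0.01]]
```

```bash
cat > srch.py <<'E'
from kin import *
P=[163.14,563.96,421.92,-.47,298.98,-159.79,.46]
lo=np.array([-3.14,-1.21,-1.07,-3.16,-2.99,-3.1]);hi=np.array([3.14,2.06,1.41,2.05,-.16,3.1])
N=R.from_euler('z',-8.8,degrees=True);axis=N.apply([-.5,0,np.cos(np.pi/6)]);yd=N.apply([0,1,0]);pt=np.array([514.5,186,87])
M0=np.c_[-axis,np.cross(yd,-axis),yd]
def ik(pos,T,q0):
    def f(q):
        x,t=fk2(q,P);return np.r_[(x-pos)/100,(t.inv()*T).as_rotvec()]
    r=least_squares(f,np.clip(q0,lo+.01,hi-.01),bounds=(lo,hi));return (r.x,np.abs(r.fun).max())
def pose(phi,h,err=(0,0)):
    T=R.from_rotvec(yd*np.radians(err[0]))*R.from_rotvec(N.apply([1,0,0])*np.radians(err[1]))*R.from_rotvec(axis*np.radians(phi))*R.from_matrix(M0)
    M=T.as_matrix(); return pt+axis*h-17*M[:,0]-55*M[:,2],T
if __name__=='__main__':
    np.set_printoptions(suppress=True,precision=2)
    S=[[.24,.15,-1,1.5,-.3,-2.4],[.4,.2,-.9,-.5,-.5,-1],[.4,.2,-.9,-1.5,-.5,1],[.3,.2,-.9,-3,-.4,1],[.3,.2,-.9,0,-.4,-2],[.3,.2,-.9,-2.5,-.4,-2],[.3,.2,-.9,.8,-.4,2]]
    for err in((0,0),(5,0)):
      for phi in range(-180,180,20):
        best=None
        for q0 in S:
            q,e=ik(*pose(phi,0,err),q0)
            if e>1e-4: continue
            m=1e9;qq=q;L=[q]
            for h in(30,60,-14):
                if h==-14:qq=q
                qq,e=ik(*pose(phi,h,err),qq);L.append(qq)
                m=min(m,np.min(np.r_[qq-lo,hi-qq])) if e<1e-4 else -1
            if best is None or m>best[0]:best=(m,L)
        if best and best[0]>.02:print(err,phi,round(best[0],2),best[1][2],best[1][0],best[1][3])
E
timeout 500 python3 srch.py
```

```text
(0, 0) -180 0.14 [ 0.79  0.18 -0.91  1.24 -0.44  1.06] [ 0.56  0.29 -0.93  1.75 -0.34  0.74] [ 0.51  0.32 -0.93  1.87 -0.33  0.66]
(0, 0) -160 0.08 [ 0.79  0.17 -0.96  1.32 -0.43  1.32] [ 0.54  0.29 -0.97  1.85 -0.34  0.99] [ 0.49  0.31 -0.96  1.97 -0.33  0.92]
(0, 0) 80 0.09 [ 0.64  0.13 -0.89  1.16 -0.4  -0.45] [ 0.38  0.24 -0.92  1.74 -0.26 -0.83] [ 0.33  0.27 -0.91  1.89 -0.25 -0.93]
(0, 0) 100 0.11 [ 0.68  0.15 -0.86  1.13 -0.42 -0.11] [ 0.45  0.25 -0.9   1.66 -0.29 -0.45] [ 0.4   0.28 -0.89  1.79 -0.27 -0.54]
(0, 0) 120 0.13 [ 0.72  0.16 -0.85  1.13 -0.44  0.21] [ 0.5   0.27 -0.89  1.62 -0.31 -0.11] [ 0.45  0.29 -0.89  1.75 -0.29 -0.2 ]
(0, 0) 140 0.15 [ 0.75  0.17 -0.86  1.15 -0.45  0.5 ] [ 0.54  0.28 -0.89  1.63 -0.33  0.19] [ 0.49  0.31 -0.89  1.75 -0.31  0.11]
(0, 0) 160 0.16 [ 0.78  0.18 -0.88  1.18 -0.45  0.78] [ 0.56  0.29 -0.91  1.67 -0.33  0.47] [ 0.51  0.31 -0.9   1.79 -0.32  0.4 ]
(5, 0) -180 0.15 [ 0.86  0.19 -0.82  0.88 -0.48  1.35] [ 0.68  0.29 -0.88  1.29 -0.33  1.08] [ 0.63  0.32 -0.89  1.42 -0.31  0.99]
(5, 0) -160 0.13 [ 0.87  0.18 -0.87  0.94 -0.47  1.62] [ 0
[... 671 characters left out ...]
 -0.27 -0.81] [ 0.43  0.27 -0.9   1.43 -0.24 -0.92]
(5, 0) 80 0.11 [ 0.71  0.16 -0.78  0.79 -0.47 -0.15] [ 0.55  0.26 -0.85  1.16 -0.3  -0.41] [ 0.49  0.29 -0.86  1.31 -0.27 -0.5 ]
(5, 0) 100 0.13 [ 0.74  0.18 -0.75  0.78 -0.49  0.18] [ 0.59  0.28 -0.82  1.12 -0.33 -0.05] [ 0.55  0.3  -0.83  1.24 -0.29 -0.13]
(5, 0) 120 0.15 [ 0.77  0.19 -0.74  0.79 -0.5   0.49] [ 0.63  0.29 -0.81  1.11 -0.34  0.27] [ 0.59  0.31 -0.82  1.23 -0.31  0.19]
(5, 0) 140 0.15 [ 0.8   0.2  -0.75  0.81 -0.5   0.79] [ 0.66  0.3  -0.82  1.14 -0.35  0.56] [ 0.62  0.32 -0.83  1.26 -0.31  0.48]
(5, 0) 160 0.15 [ 0.84  0.2  -0.78  0.84 -0.49  1.07] [ 0.68  0.3  -0.84  1.2  -0.34  0.83] [ 0.63  0.32 -0.85  1.32 -0.31  0.75]
```

```bash
cat > tgt.py <<'E'
from srch import *
from bench import readout
np.set_printoptions(suppress=True,precision=2)
s=readout.read_state();T0=R.from_quat(s['ee_rot']);p0=s['position'];print(p0,s['joints'])
phi,err=140,(4,0)
for h in(70,60,10,0,-12):
    p,T=pose(phi,h,err);print(h,p,ik(p,T,[.7,.25,-.8,1,-.4,.7]))
p,T=pose(phi,60,err)
tilt=R.from_rotvec(yd*np.radians(-26));Tv=tilt.inv()*T;print('Tv x',Tv.as_matrix()[:,0],'tilt',tilt.as_rotvec(degrees=True))
x=T0.as_matrix()[:,0];c=np.cross(x,[0,0,-1]);u=R.from_rotvec(c/np.linalg.norm(c)*np.arccos(-x[2]));print('untilt',u.as_rotvec(degrees=True))
print('yaw',(Tv*(u*T0).inv()).as_rotvec(degrees=True))
print('vertical ik',ik(np.array([p[0]-10,p[1],p[2]+50]),Tv,[.7,.25,-.8,0,-.4,2]),'turn direct',(T*T0.inv()).as_rotvec(degrees=True))
E
python3 tgt.py
```

```text
[489.55 135.08 122.22] [ 0.24  0.15 -1.04  2.05 -0.22 -2.41]
70 [510.39 229.27 178.4 ] (array([ 0.82,  0.18, -0.76,  0.83, -0.51,  0.76]), np.float64(6.277317554648221e-11))
60 [515.34 228.5  169.74] (array([ 0.8 ,  0.19, -0.78,  0.87, -0.49,  0.73]), np.float64(1.5897144711729534e-12))
10 [540.04 224.68 126.44] (array([ 0.67,  0.27, -0.83,  1.16, -0.36,  0.54]), np.float64(9.686118573881685e-13))
0 [544.98 223.92 117.78] (array([ 0.64,  0.29, -0.84,  1.24, -0.34,  0.48]), np.float64(8.604228440844963e-16))
-12 [550.91 223.   107.39] (array([ 0.6 ,  0.31, -0.84,  1.35, -0.31,  0.41]), np.float64(3.110017132712528e-11))
Tv x [-0. -0. -1.] tilt [ -3.98 -25.69  -0.  ]
untilt [ 4.94 29.4   0.  ]
yaw [ -0.     0.   140.19]
vertical ik (array([ 0.72,  0.27, -0.19,  0.  , -1.11,  1.57]), np.float64(3.4106051316484808e-15)) turn direct [-64.33  12.13 123.9 ]
```

Request:
arm_command(
  increments=[
    [[0,0,0],[-10,2,18],1],
    [[1.2,7.4,0],[-18,4,36],1],
    [[2.5,14.7,0],[-20,5,54],1],
    [[3.7,22,0],[-20,5,72],1],
    [[4.9,29.4,0],[-20,5,80],1],
  ],
)

```text
clock: 10.8
position: [507.1, 123.0, 200.2]
ee_rot: [-0.578, 0.427, 0.291, 0.632]
contact_force: [2.6, -1.4, -0.7]
gripper_width: 16.9
```

Request:
arm_command(
  increments=[
    [[0,0,0],[0,0,0],1],
    [[0,0,8.5],[5,10,5],1],
    [[0,0,17],[10,20,10],1],
    [[0,0,25.5],[15,30,15],1],
    [[0,0,34],[20,40,20],1],
  ],
)

```text
clock: 11.3
position: [524.4, 156.2, 217.0]
ee_rot: [0.668, -0.268, -0.442, -0.535]
contact_force: [0.6, -0.4, -1.7]
gripper_width: 17.3
```

Request:
arm_command(
  increments=[
    [[0,0,8.5],[3,10,0],1],
    [[0,0,17],[6,20,0],1],
    [[0,0,25.5],[9,30,0],1],
    [[0,0,34],[12,40,0],1],
    [[0,0,42.5],[15,45,0],1],
  ],
)

```text
clock: 11.8
position: [537.5, 195.5, 215.4]
ee_rot: [0.713, -0.108, -0.557, -0.412]
contact_force: [0.3, -0.7, -3.4]
gripper_width: 17.2
```

```bash
python3 tgt.py | sed -n '1p;7,$p'
```

```text
[537.49 195.48 215.37] [ 0.6   0.12 -0.45 -0.1  -0.51  0.27]
Tv x [-0. -0. -1.] tilt [ -3.98 -25.69  -0.  ]
untilt [-18.2   21.23   0.  ]
yaw [-0.    0.   85.69]
vertical ik (array([ 0.72,  0.27, -0.19,  0.  , -1.11,  1.57]), np.float64(3.4106051316484808e-15)) turn direct [-51.88 -13.9   75.39]
```

Request:
arm_command(
  increments=[
    [[-4.5,5.3,0],[-8,8,1],1],
    [[-9.1,10.6,0],[-16,16,2],1],
    [[-13.6,15.9,0],[-24,24,3],1],
    [[-18.2,21.2,0],[-32,32,4],1],
    [[-18.2,21.2,0],[-32,32,4],1],
  ],
)

```text
clock: 12.3
position: [506.9, 228.9, 218.1]
ee_rot: [0.655, -0.268, -0.654, -0.266]
contact_force: [0.4, -0.5, -3.7]
gripper_width: 16.7
```

Request:
arm_command(
  increments=[
    [[0,0,8.5],[0,0,0],1],
    [[0,0,17],[0,0,0],1],
    [[0,0,25.5],[0,0,0],1],
    [[0,0,34],[0,0,0],1],
    [[0,0,42.5],[0,0,0],1],
  ],
)

```text
clock: 12.8
position: [506.7, 227.5, 217.3]
ee_rot: [0.708, -0.012, -0.706, -0.009]
contact_force: [0.5, -0.5, -2.2]
gripper_width: 17.1
```

Request:
arm_command(
  increments=[
    [[0,0,8.5],[0,0,0],1],
    [[0,0,17],[0,0,0],1],
    [[0,0,25.5],[0,0,0],1],
    [[0,0,34],[0,0,0],1],
    [[0,0,42.5],[0,0,0],1],
  ],
)

```text
clock: 13.3
position: [506.5, 226.2, 216.5]
ee_rot: [0.663, 0.247, -0.661, 0.25]
contact_force: [-0.5, 0.6, -2.6]
gripper_width: 17.2
```

```bash
python3 tgt.py | sed -n '1p;7,$p'
```

```text
[506.54 226.17 216.51] [ 0.71  0.28 -0.19  0.01 -1.1   1.57]
Tv x [-0. -0. -1.] tilt [ -3.98 -25.69  -0.  ]
untilt [0.12 0.27 0.  ]
yaw [0.   0.   0.08]
vertical ik (array([ 0.72,  0.27, -0.19,  0.  , -1.11,  1.57]), np.float64(3.4106051316484808e-15)) turn direct [ -3.88 -25.42   0.09]
```

Request:
arm_command(
  increments=[
    [[-0.8,-5.1,0],[2,0,-9],1],
    [[-1.6,-10.2,0],[4,1,-18],1],
    [[-2.3,-15.3,0],[6,2,-27],1],
    [[-3.1,-20.4,0],[8,2,-36],1],
    [[-3.9,-25.4,0.1],[9,2.3,-46],1],
  ],
)

```text
clock: 13.8
position: [516.1, 225.9, 173.4]
ee_rot: [0.779, 0.166, -0.515, 0.319]
contact_force: [3.4, -1.5, -0.6]
gripper_width: 17.1
```

Request:
arm_command(
  increments=[
    [[0,0,0],[0,0,0],1],
    [[0,0,0],[0,0,0],1],
    [[0,0,0],[0,0,0],1],
    [[0,0,0],[0,0,0],1],
    [[0,0,0],[0,0,0],1],
  ],
)

```text
clock: 14.3
position: [516.9, 226.6, 174.2]
ee_rot: [0.779, 0.166, -0.514, 0.318]
contact_force: [0.8, 0.0, -2.4]
gripper_width: 17.0
```

```bash
python3 chk.py; python3 tgt.py | tail -1
python3 - <<'E'
from h import *
p,d,c=snap('scene');np.save('s2.npy',cloud(d,c))
z=cv2.resize(p[200:360,190:390],None,fx=4,fy=3.75,interpolation=cv2.INTER_CUBIC);cv2.imwrite('pics/s2.png',z)
E
```

```text
14.3 [516.889 226.556 174.216] [ 0.808  0.192 -0.739  0.781 -0.516  0.814] 17.003222647119074 [ 0.795  0.047 -2.449]
tilt err deg 5.069625514046168 turn needed [  63.465  -12.33  -124.106]
face h 63.77972772989451 lateral world [ 2.733 -2.115  1.746]
vertical ik (array([ 0.72,  0.27, -0.19,  0.  , -1.11,  1.57]), np.float64(3.4106051316484808e-15)) turn direct [-0.05 -1.07  0.18]
```

View pics/s2.png

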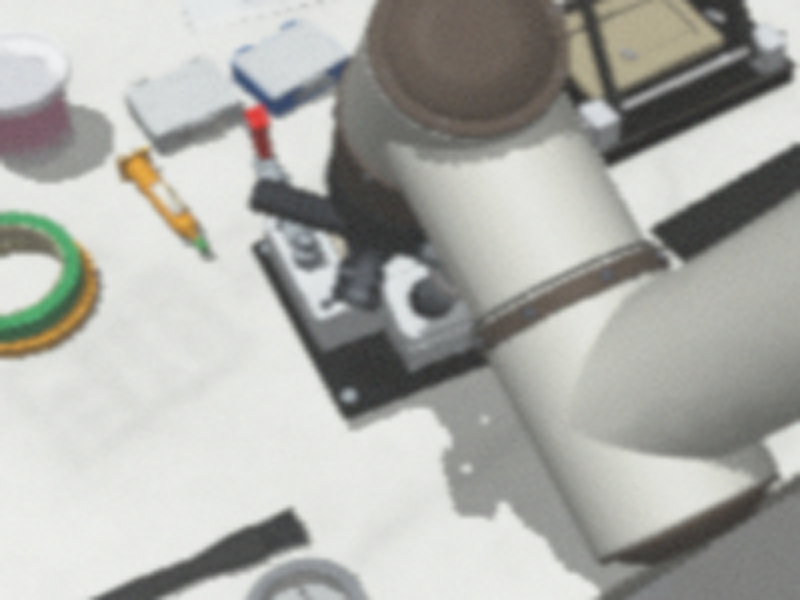

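Request:
arm_command(
  increments=[
    [[0,-0.4,0],[5,0,-10],1],
    [[0,-0.8,0],[10,0,-20],1],
    [[0,-1,0.1],[15,-1,-30],1],
    [[0,-1,0.1],[19,-1.2,-39.5],1],
    [[0,-1,0.1],[19,-1.2,-39.5],1],
  ],
)

```text
clock: 14.85
position: [535.8, 224.3, 133.2]
ee_rot: [0.783, 0.164, -0.508, 0.32]
contact_force: [0.3, 0.1, -2.4]
gripper_width: 17.0
```

```bash
python3 chk.py
```

```text
14.85 [535.769 224.268 133.213] [ 0.698  0.261 -0.818  1.085 -0.382  0.589] 17.014312146067105 [ 0.255  0.115 -2.429]
tilt err deg 4.183036022950243 turn needed [  64.486  -12.052 -123.648]
face h 18.175739144681568 lateral world [-0.416 -1.017 -0.148]
```

Request:
arm_command(
  increments=[
    [[0,0,0],[6.4,-1,-11.3],1],
    [[0,0,0],[15.3,-2.4,-26.9],1],
    [[0,0,0],[15.3,-2.4,-26.9],1],
    [[0,0,0],[15.3,-2.4,-26.9],1],
    [[0,0,0],[15.3,-2.4,-26.9],1],
  ],
)

```text
clock: 15.35
position: [552.0, 223.2, 108.0]
ee_rot: [0.784, 0.164, -0.507, 0.32]
contact_force: [-0.4, 3.1, 2.1]
gripper_width: 17.2
```

```bash
python3 chk.py
```

```text
15.35 [552.009 223.176 107.97 ] [ 0.599  0.312 -0.841  1.332 -0.313  0.422] 17.207938110506703 [-0.355  3.061  2.137]
tilt err deg 4.044109987489449 turn needed [  64.607  -11.822 -123.595]
face h -11.991944556915637 lateral world [1.044 0.226 0.575]
```

Request:
arm_command(
  increments=[
    [[0,0,0],[0.7,-0.1,-1.5],1],
    [[0,0,0],[1.5,-0.2,-3],1],
    [[0,0,0],[1.5,-0.2,-3],1],
    [[0,0,0],[1.5,-0.2,-3],1],
    [[0,0,0],[1.5,-0.2,-3],1],
  ],
)

```text
clock: 15.85
position: [553.7, 223.5, 106.3]
ee_rot: [0.784, 0.164, -0.506, 0.32]
contact_force: [-5.0, 1.0, 7.3]
gripper_width: 17.2
```

Request:
arm_command(
  increments=[
    [[0,0,0],[-6,1,11],1],
    [[0,0,0],[-12,2,22],1],
    [[0,0,0],[-17,2.6,29],1],
    [[0,0,0],[-17,2.6,29],1],
    [[0,0,0],[-17,2.6,29],1],
  ],
)

```text
clock: 16.35
position: [536.4, 225.9, 134.8]
ee_rot: [0.784, 0.164, -0.506, 0.32]
contact_force: [0.5, 0.1, -2.8]
gripper_width: 16.9
```

```bash
python3 chk.py
```

```text
16.35 [536.417 225.853 134.802] [ 0.698  0.26  -0.818  1.095 -0.38   0.582] 16.934406680178004 [ 0.523  0.055 -2.791]
tilt err deg 3.951679194411402 turn needed [  64.725  -11.767 -123.581]
face h 19.0755269884464 lateral world [0.881 0.498 0.459]
```

Request:
arm_command(
  increments=[
    [[0,0,0],[5,-0.8,-8.7],1],
    [[0,0,0],[16.3,-2.5,-28.6],1],
    [[0,0,0],[16.3,-2.5,-28.6],1],
    [[0,0,0],[8,-1.2,-14],1],
    [[0,0,0],[0,0,0],1],
  ],
)

```text
clock: 16.85
position: [535.7, 223.6, 133.5]
ee_rot: [0.783, 0.163, -0.508, 0.32]
contact_force: [0.6, 0.7, -1.8]
gripper_width: 17.2
```

Request:
arm_command(
  increments=[
    [[0,0,0],[-6,1,12],1],
    [[0,0,0],[-12,2,24],1],
    [[0,5,0],[-18,3,36],1],
    [[0.8,10,0],[-24,4,48],1],
    [[1.6,15,0],[-28,4,60],1],
  ],
)

```text
clock: 17.35
position: [507.5, 224.2, 189.1]
ee_rot: [0.718, 0.203, -0.6, 0.289]
contact_force: [2.7, -2.7, -1.6]
gripper_width: 16.9
```

```bash
python3 tgt.py | sed -n '1p;7,$p'
```

```text
[507.46 224.22 189.08] [ 0.8   0.23 -0.44  0.25 -0.82  1.32]
Tv x [-0. -0. -1.] tilt [ -3.98 -25.69  -0.  ]
untilt [ 3.18 11.42  0.  ]
yaw [-0.   -0.    0.22]
vertical ik (array([ 0.72,  0.27, -0.19,  0.  , -1.11,  1.57]), np.float64(3.4106051316484808e-15)) turn direct [ -0.9  -14.25   0.52]
```

Request:
arm_command(
  increments=[
    [[1.6,5.7,0],[0,0,8],1],
    [[3.2,11.4,0],[0,0,16],1],
    [[3.2,11.4,0],[0,0,20],1],
    [[3.2,11.4,0],[0,0,20],1],
    [[3.2,11.4,0],[0,0,20],1],
  ],
)

```text
clock: 17.85
position: [505.7, 223.5, 207.7]
ee_rot: [-0.661, -0.247, 0.663, -0.248]
contact_force: [-0.0, -1.5, -1.2]
gripper_width: 17.3
```

Request:
arm_command(
  increments=[
    [[0,0,-8.5],[0,-20,0],1],
    [[0,0,-17],[0,-40,0],1],
    [[0,0,-25.5],[0,-60,0],1],
    [[0,0,-34],[0,-80,0],1],
    [[0,0,-42.5],[0,-100,0],1],
  ],
)

```text
clock: 18.35
position: [503.8, 122.5, 206.6]
ee_rot: [-0.705, 0.011, 0.709, 0.011]
contact_force: [0.4, -0.0, -3.7]
gripper_width: 17.2
```

Request:
arm_command(
  increments=[
    [[0,0,-8.5],[0,-20,0],1],
    [[0,0,-17],[0,-40,0],1],
    [[0,0,-25.5],[0,-60,0],1],
    [[0,0,-34],[0,-80,0],1],
    [[0,0,-42.5],[0,-100,0],1],
  ],
)

```text
clock: 18.85
position: [501.8, 21.8, 205.6]
ee_rot: [-0.652, 0.268, 0.656, 0.268]
contact_force: [-0.6, -0.7, -2.6]
gripper_width: 17.1
```

Request:
arm_command(
  increments=[
    [[0,0,-8.5],[0,-20,-10],1],
    [[0,0,-17],[0,-40,-20],1],
    [[0,0,-25.5],[0,-60,-40],1],
    [[0,0,-34],[0,-80,-60],1],
    [[0,0,-42.5],[0,-100,-80],1],
  ],
)

```text
clock: 19.35
position: [499.8, -78.5, 124.3]
ee_rot: [-0.509, 0.488, 0.514, 0.488]
contact_force: [-0.8, 0.9, -3.0]
gripper_width: 17.2
```

Run:
```python
from h import *
np.set_printoptions(suppress=True,precision=3)
s=readout.read_state();M=R.from_quat(s['ee_rot']).as_matrix();print(s['position'],s['clock'],s['joints'],M)
T=np.array([[0,-1,.008],[0,.008,1],[-1,0,0]]);print(R.from_matrix(T@M.T).as_rotvec(degrees=True))
p,d,c=snap('top');np.save('t3.npy',cloud(d,c));
z=cv2.resize(p[190:345,225:540],None,fx=2.5,fy=2.5,interpolation=cv2.INTER_CUBIC);cv2.imwrite('pics/t3.png',z)
W=np.load('t3.npy')[225:255,262:290]
print('module heights',np.round(np.nanpercentile(W[...,2],[5,25,50,75,95]),1))
```

```text
[499.775 -78.523 124.302] 19.35 [ 0.162  0.297 -0.422 -0.007 -0.856 -0.111] [[-0.005 -0.999 -0.047]
 [ 0.005 -0.047  0.999]
 [-1.     0.005  0.005]]
[-0.268 -0.304 -3.145]
module heights [ 54.1  59.4  66.4  71.2 447.4]
```

View pics/t3.png

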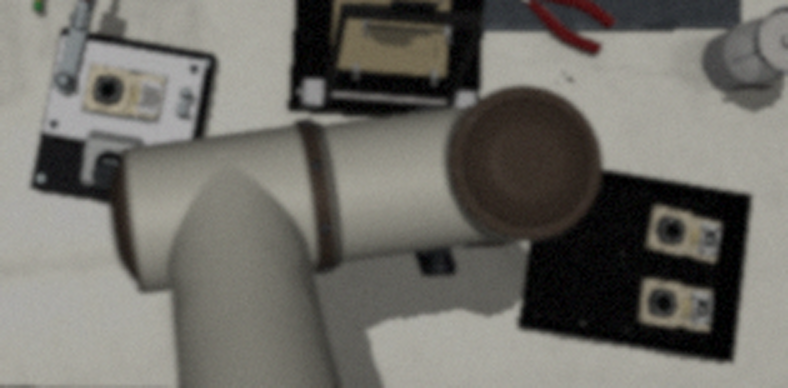

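Request:
arm_command(
  increments=[
    [[-0.3,-0.3,-3.1],[-1.5,-1.3,-35],1],
    [[-0.3,-0.3,-3.1],[-1.5,-1.3,-70],1],
    [[-0.3,-0.3,-3.1],[-1.5,-1.3,-88],1],
    [[-0.3,-0.3,-3.1],[-1.5,-1.3,-96],1],
    [[-0.3,-0.3,-3.1],[-1.5,-1.3,-100],1],
  ],
)

```text
clock: 19.9
position: [494.8, -81.4, 20.3]
ee_rot: [-0.495, 0.506, 0.499, 0.501]
contact_force: [-0.5, 1.4, -2.5]
gripper_width: 16.8
```

Request:
arm_command(
  increments=[
    [[0,0,0],[0,0,0],1],
    [[0,0,0],[0,0,0],1],
    [[0,0,0],[0,0,0],1],
    [[0,0,0],[0,0,0],1],
    [[0,0,0],[0,0,0],1],
  ],
)

```text
clock: 20.4
position: [495.1, -81.4, 20.8]
ee_rot: [-0.495, 0.505, 0.499, 0.501]
contact_force: [-0.6, -0.3, -2.4]
gripper_width: 17.3
```

Request:
arm_command(
  increments=[
    [[0,0,0],[0,0,-0.7],1],
    [[0,0,0],[0,0,-1.4],1],
    [[0,0,0],[0,0,-1.4],1],
    [[0,0,0],[0,0,-1.4],1],
    [[0,0,0],[0,0,-1.4],1],
  ],
)

```text
clock: 20.9
position: [495.1, -81.4, 19.3]
ee_rot: [-0.495, 0.505, 0.499, 0.501]
contact_force: [0.1, 0.6, -2.1]
gripper_width: 17.2
```

Request:
arm_command(
  increments=[
    [[0,0,0],[0,0,-0.7],1],
    [[0,0,0],[0,0,-1.3],1],
    [[0,0,0],[0,0,-2],1],
    [[0,0,0],[0,0,-2],1],
    [[0,0,0],[0,0,-2],1],
  ],
)

```text
clock: 21.4
position: [495.1, -81.4, 17.5]
ee_rot: [-0.495, 0.505, 0.499, 0.501]
contact_force: [-0.7, -0.4, -0.1]
gripper_width: 17.1
```

Run:
```python
from h import *
np.set_printoptions(suppress=True,precision=2)
p,W,s=wcloud();print(s['position'],s['contact_force'],s['wrist_torque'])
near=(abs(W[...,0]-497)<45)&(W[...,1]<40)&(W[...,1]>-190)
for a,b in((44,56),(56,68),(68,90)):rect(f'z{a}-{b}',W,near&(W[...,2]>a)&(W[...,2]<b))
m=near&(abs(W[...,0]-497)<6)&(W[...,1]<-95)&(W[...,2]>35)&(W[...,2]<60)
w=W[m];print(len(w),np.polyfit(w[:,1],w[:,2],1) if len(w) else '',w[:,2].mean() if len(w) else '')
```

```text
[495.14 -81.43  17.46] [-0.66 -0.4  -0.13] [-0.15  0.16  0.03]
z44-56 9409 [495.6 -88.3  47.4] rect [493.9 -93.8] [88.4 42.7] 72.13
z56-68 2817 [497.  -90.8  63.6] rect [496.1 -84.6] [22.9 83.7] 89.42
z68-90 13777 [497.1 -87.3  78.5] rect [497.  -84.1] [31.6 90.3] 89.1
6147 [ 0.09 55.13] 43.431904128671405
```

Run:
```python
from h import *
np.set_printoptions(suppress=True,precision=1)
p,W,s=wcloud();cv2.imwrite('pics/w4.png',p)
for y in range(-156,-88,6):
    m=(abs(W[...,0]-496)<5)&(abs(W[...,1]-y)<3)&(W[...,2]>15)&(W[...,2]<62);print(y,m.sum(),np.percentile(W[m][:,2],[10,50,90]) if m.any() else '')
```

```text
-156 0 
-150 527 [38.5 40.8 42.1]
-144 582 [41.  41.9 42.7]
-138 582 [41.6 42.4 43.2]
-132 573 [42.2 43.  43.8]
-126 552 [42.6 43.5 44.4]
-120 549 [43.2 44.  44.8]
-114 515 [43.9 44.5 45.3]
-108 508 [44.2 45.  45.8]
-102 462 [44.9 45.5 46.4]
-96 456 [45.2 46.  46.7]
-90 430 [45.8 46.5 47.3]
```

View pics/w4.png

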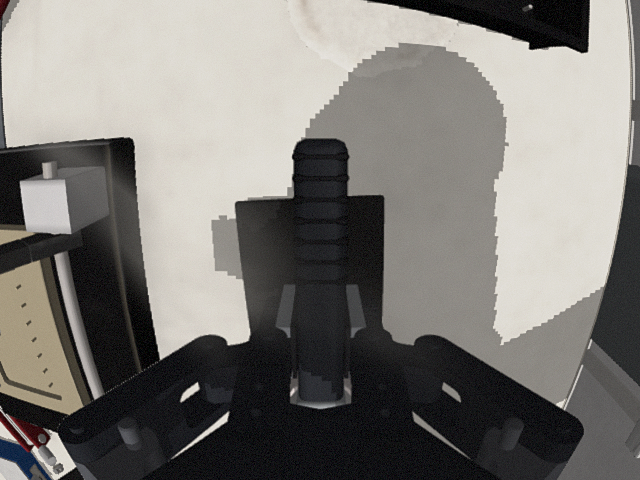

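Request:
arm_command(
  increments=[
    [[0,0,0],[0,0,6],1],
    [[-2.5,0,0],[1,-1,7],1],
    [[-5,0,0],[2,-1.7,7],1],
    [[-5,0,0],[2,-1.7,5],1],
    [[-5,0,0],[2,-1.7,3.8],1],
  ],
)

```text
clock: 22.0
position: [496.8, -82.9, 21.1]
ee_rot: [-0.516, 0.527, 0.476, 0.479]
contact_force: [-0.7, -0.8, 0.9]
gripper_width: 17.1
```

Request:
arm_command(
  increments=[
    [[0,0,0],[0,0,0],1],
    [[0,0,0],[0,0,0],1],
    [[0,0,0],[0,0,0],1],
    [[0,0,0],[0,0,0],1],
    [[0,0,0],[0,0,0],1],
  ],
)

```text
clock: 22.5
position: [497.0, -83.0, 21.2]
ee_rot: [-0.516, 0.527, 0.476, 0.479]
contact_force: [0.4, 0.8, -1.7]
gripper_width: 17.1
```

```bash
cat > hs.py <<'E'
from h import *
np.set_printoptions(suppress=True,precision=2)
p,W,s=wcloud();print(s['clock'],s['position'],s['contact_force'],R.from_quat(s['ee_rot']).as_matrix()[:,0])
m=(abs(W[...,0]-496)<5)&(W[...,1]>-145)&(W[...,1]<-90)&(W[...,2]>30)&(W[...,2]<62);k=np.polyfit(W[m][:,1],W[m][:,2],1);print('slope',k[0],'top at axis y=-26',np.polyval(k,-26),'at grip',np.polyval(k,-81))
E
python3 hs.py
```

```text
22.5 [496.98 -83.04  21.2 ] [ 0.44  0.78 -1.72] [-0.01 -0.09 -1.  ]
slope -0.0027253787292406853 top at axis y=-26 50.75539147218971 at grip 50.90528730229794
```

Request:
arm_command(
  increments=[
    [[0,0,0],[0,0,-0.6],1],
    [[0,0,0],[0,0,-0.6],1],
    [[0,0,0],[0,0,-0.6],0.8],
    [[0,0,0],[0,0,-0.6],0.5],
    [[0,0,0],[0,0,-0.6],0.5],
  ],
)

```text
clock: 23.05
position: [497.4, -82.8, 20.6]
ee_rot: [-0.516, 0.526, 0.476, 0.479]
contact_force: [-0.2, 0.1, 0.0]
gripper_width: 42.5
```

Request:
arm_command(
  increments=[
    [[0,0,0],[0,0,0],0.4],
    [[0,0,0],[0,0.5,5],0.4],
    [[0,0,0],[0,3,35],0.4],
    [[0,0,0],[0,7,75],0.4],
    [[5,0,0],[0,10,120],0.4],
  ],
)

```text
clock: 23.55
position: [495.6, -71.5, 140.7]
ee_rot: [-0.495, 0.505, 0.501, 0.499]
contact_force: [0.9, -1.3, 0.0]
gripper_width: 51.0
```

```bash
python3 hs.py
python3 - <<'E'
from h import *
np.set_printoptions(suppress=True,precision=2)
p,W,s=wcloud()
near=(abs(W[...,0]-497)<45)&(W[...,1]<30)&(W[...,1]>-160)
m=near&(W[...,2]>68)&(W[...,2]<85);rect('head',W,m)
w=W[m];w=w[np.linalg.norm(w[:,:2]-np.median(w[:,:2],0),axis=1)<14]
A=np.c_[w[:,:2],np.ones(len(w))];print('head plane slope',np.linalg.lstsq(A,w[:,2],rcond=None)[0])
E
```

```text
23.55 [495.57 -71.52 140.71] [ 0.86 -1.34  0.03] [-0.01  0.   -1.  ]
slope 0.0002938852626462752 top at axis y=-26 50.72690675760687 at grip 50.71074306816133
head 2227 [498.  -28.5  75.7] rect [498.  -26.8] [36.3 36.3] 48.54
head plane slope [-0.    0.   77.43]
```

Request:
arm_command(
  increments=[
    [[0,0,-2],[5,25,35],0.2],
    [[0,0,-4],[20,65,60],0],
    [[0,0,-6],[42,108,60],0],
    [[0,0,-8.5],[64,150,60],0],
    [[0,0,-8.5],[86,190,60],0],
  ],
)

```text
clock: 24.15
position: [589.1, 119.2, 208.3]
ee_rot: [-0.46, 0.536, 0.456, 0.542]
contact_force: [0.7, -0.1, -0.6]
gripper_width: 85.6
```

Request:
arm_command(
  increments=[
    [[0,0,0],[0,0,0],0],
    [[0,0,0],[0,0,0],0],
    [[0,0,0],[0,0,0],0],
    [[0,0,0],[0,0,0],0],
    [[0,0,0],[0,0,0],0],
  ],
)

```text
clock: 24.65
position: [588.8, 118.2, 208.7]
ee_rot: [-0.459, 0.536, 0.456, 0.542]
contact_force: [0.2, 0.3, -0.0]
gripper_width: 85.3
```

Run:
```python
from h import *
np.set_printoptions(suppress=True,precision=2)
p,W,s=wcloud();cv2.imwrite('pics/w5.png',p);np.save('w5.npy',W);M=R.from_quat(s['ee_rot']).as_matrix();print(s['position'],s['clock'],M,s['joints'])
near=(abs(W[...,0]-591)<45)&(abs(W[...,1]-175)<55)
rect('rim',W,near&(abs(W[...,2]-58)<2.5))
m=near&(abs(W[...,0]-591)<32)&(abs(W[...,1]-175)<42)&(W[...,2]>62.5)&(W[...,2]<76);rect('module',W,m)
print(np.percentile(W[m][:,2],[5,25,50,75,95]))
q=p.astype(int); mm=m&(q.min(2)>100)&(W[...,2]<69.5); w=W[mm];A=np.c_[w[:,:2]-[591,175],np.ones(len(w))];print('plate plane',len(w),np.linalg.lstsq(A,w[:,2],rcond=None)[0])
```

```text
[588.8  118.16 208.67] 24.65 [[ 0.01 -0.99  0.16]
 [ 0.    0.16  0.99]
 [-1.   -0.01  0.  ]] [ 0.47  0.35 -0.1   0.   -1.11 -0.63]
rim 6206 [589.9 167.9  58.3] rect [591.3 173.5] [112.2  87.2] 86.04
module 3534 [592.2 173.6  67.5] rect [594.1 180.4] [81.3 45.2] 80.08
[64.14 65.84 67.19 69.44 70.97]
plate plane 2071 [-0.    0.03 66.52]
```

View pics/w5.png

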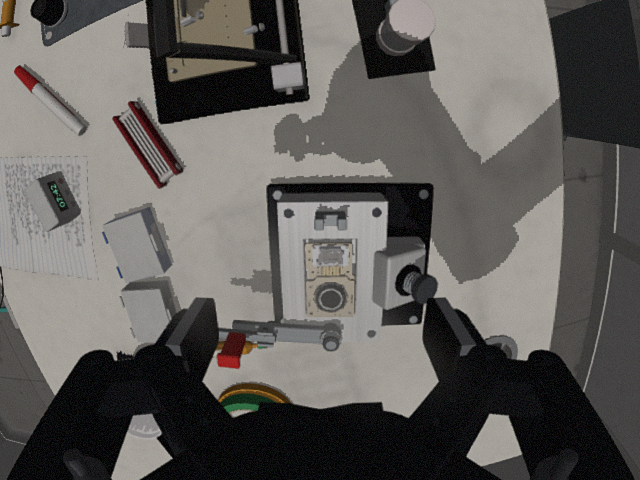

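Run:
```python
from h import *
np.set_printoptions(suppress=True,precision=1)
W=np.load('w5.npy')
for v in(250,265,300,310):
    row=W[v,290:372]; a=np.where(row[:,2]>63.5)[0]; print(v,a.min()+290,a.max()+290,row[a.min()],row[a.max()])
for u in(315,330,345):
    col=W[225:325,u]; a=np.where(col[:,2]>62)[0]; print(u,a.min()+225,a.max()+225,col[a.min()],col[a.max()])
```

```text
250 305 351 [607.6 144.   64.3] [570.2 150.1  64.1]
265 306 351 [609.1 157.2  64.6] [572.  163.5  63.8]
300 306 353 [614.5 188.1  67.7] [574.6 195.4  66.1]
310 306 353 [616.3 198.1  67.3] [575.8 205.1  66.5]
315 225 316 [594.5 118.5  84.3] [609.6 205.8  66.5]
330 225 324 [583.9 124.9  68.4] [598.1 218.1  63.2]
345 225 316 [572.3 122.4  82.9] [583.5 209.1  68. ]
```

Request:
arm_command(
  increments=[
    [[0,0,0.4],[3.2,28,0],0.25],
    [[0,0,0.4],[3.2,56,-30],0.25],
    [[0,0,0.4],[3.2,56,-75],0.25],
    [[0,0,0.4],[3.2,56,-120],0.25],
    [[0,0,0.4],[3.2,56,-138],0.25],
  ],
)

```text
clock: 25.2
position: [589.2, 172.7, 66.2]
ee_rot: [-0.46, 0.537, 0.458, 0.538]
contact_force: [-0.1, 0.3, 0.2]
gripper_width: 63.8
```

Request:
arm_command(
  increments=[
    [[0,0,0],[0,0,0],0.25],
    [[0,0,0],[0,0,0],0.25],
    [[0,0,0],[0,0,0],0.25],
    [[0,0,0],[0,0,0],0.25],
    [[0,0,0],[0,0,0],0.25],
  ],
)

```text
clock: 25.7
position: [589.9, 173.0, 67.7]
ee_rot: [-0.46, 0.536, 0.458, 0.539]
contact_force: [1.1, 0.3, 0.5]
gripper_width: 64.0
```

Request:
arm_command(
  increments=[
    [[0,0,0],[1,0.5,-5],0.25],
    [[0,0,0],[2,1,-10.5],0.25],
    [[0,0,0],[2,1,-10.5],0.4],
    [[0,0,0],[2,1,-10.5],1],
    [[0,0,0],[2,1,-10.5],1],
  ],
)

```text
clock: 26.2
position: [592.0, 174.1, 57.2]
ee_rot: [-0.46, 0.536, 0.458, 0.539]
contact_force: [0.3, 0.7, 0.7]
gripper_width: 39.8
```

Request:
arm_command(
  increments=[
    [[0,0,0],[0,0,0],1],
    [[0,0,0],[0,0,0],1],
    [[0,0,0],[0,0,0],1],
    [[0,0,0],[0,0,0],1],
    [[0,0,0],[0,0,0],1],
  ],
)

```text
clock: 26.7
position: [592.0, 174.1, 57.2]
ee_rot: [-0.46, 0.536, 0.458, 0.539]
contact_force: [0.5, 0.8, -0.8]
gripper_width: 39.7
```

Request:
arm_command(
  increments=[
    [[0,0,0],[0,0,3],1],
    [[0,0,0],[0,0,12],1],
    [[0,0,0],[0,0,35],1],
    [[0,0,0],[0,0,75],1],
    [[0,0,0],[0,0,110],1],
  ],
)

```text
clock: 27.2
position: [592.1, 174.0, 169.4]
ee_rot: [-0.461, 0.536, 0.458, 0.54]
contact_force: [1.3, 0.7, -0.1]
gripper_width: 39.5
```

Run:
```python
from h import *
np.set_printoptions(suppress=True,precision=1)
p,W,s=wcloud();cv2.imwrite('pics/w6.png',p);print(s['position'],s['gripper_width'])
```

```text
[592.1 174.  169.4] 39.49846373072084
```

View pics/w6.png

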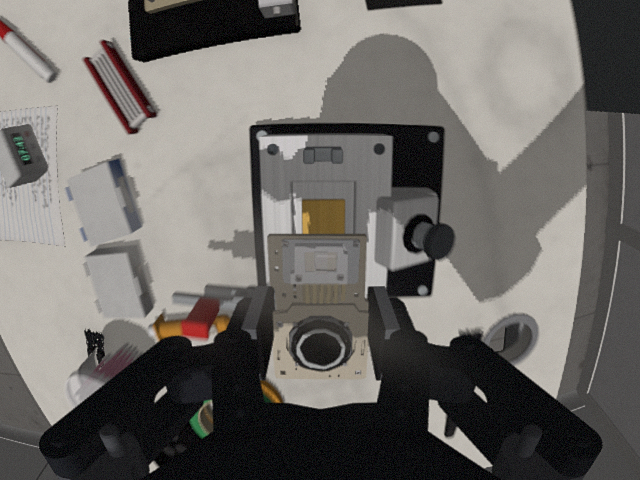

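Request:
arm_command(
  increments=[
    [[0,0,0],[-15,-40,10],1],
    [[0,0,0],[-32,-84,15],1],
    [[0,0,0],[-48,-128,15],1],
    [[0,0,0],[-64,-172,15],1],
    [[0,0,0],[-78,-216,15],1],
  ],
)

```text
clock: 27.75
position: [516.8, -42.2, 192.9]
ee_rot: [-0.463, 0.53, 0.457, 0.544]
contact_force: [1.9, -0.7, -0.1]
gripper_width: 39.6
```

Request:
arm_command(
  increments=[
    [[0,0,0],[-12,-44,-10],1],
    [[0,0,0],[-24,-88,-30],1],
    [[0,0,0],[-36,-132,-55],1],
    [[0,0,0],[-48,-176,-80],1],
    [[0,0,0],[-57,-217,-105],1],
  ],
)

```text
clock: 28.25
position: [460.1, -258.6, 89.7]
ee_rot: [-0.464, 0.53, 0.456, 0.544]
contact_force: [0.9, 0.2, 0.3]
gripper_width: 39.6
```

Request:
arm_command(
  increments=[
    [[0,0,0],[0,0,0],1],
    [[0,0,0],[0,0,0],1],
    [[0,0,0],[0,0,0],1],
    [[0,0,0],[0,0,0],1],
    [[0,0,0],[0,0,0],1],
  ],
)

```text
clock: 28.75
position: [461.0, -257.7, 90.7]
ee_rot: [-0.465, 0.529, 0.456, 0.544]
contact_force: [0.4, -0.1, -1.1]
gripper_width: 39.3
```

Run:
```python
from h import *
np.set_printoptions(suppress=True,precision=3)
s=readout.read_state();M=R.from_quat(s['ee_rot']).as_matrix();print(s['position'],s['contact_force'],M)
T=R.from_euler('z',-8.2,degrees=True).as_matrix()@np.array([[0,-1,0],[0,0,1],[-1,0,0]]);print(R.from_matrix(T@M.T).as_rotvec(degrees=True))
```

```text
[ 461.021 -257.675   90.697] [ 0.414 -0.134 -1.061] [[ 0.025 -0.988  0.151]
 [ 0.004  0.152  0.988]
 [-1.    -0.024  0.008]]
[-0.248  1.433  0.519]
```

Request:
arm_command(
  increments=[
    [[-0.2,1.4,0.5],[-2,-2,-25],1],
    [[-0.2,1.4,0.5],[-4,-3.5,-50],1],
    [[-0.2,1.4,0.5],[-4,-3.5,-70],1],
    [[-0.2,1.4,0.5],[-4,-3.5,-79],1],
    [[-0.2,1.4,0.5],[-4,-3.5,-82],1],
  ],
)

```text
clock: 29.25
position: [457.1, -260.7, 8.2]
ee_rot: [-0.463, 0.534, 0.464, 0.534]
contact_force: [0.1, -0.4, -0.3]
gripper_width: 39.3
```

Request:
arm_command(
  increments=[
    [[0,0,0],[0,0,-1],1],
    [[0,0,0],[0,0,-2],1],
    [[0,0,0],[0,0,-3],1],
    [[0,0,0],[0,0,-4],1],
    [[0,0,0],[0,0,-4],1],
  ],
)

```text
clock: 29.75
position: [457.2, -260.7, 4.5]
ee_rot: [-0.463, 0.534, 0.463, 0.535]
contact_force: [-0.1, -0.2, -0.9]
gripper_width: 39.6
```

Lower gently until contact.

Request:
arm_command(
  increments=[
    [[0,0,0],[0,0,-0.7],1],
    [[0,0,0],[0,0,-1.4],1],
    [[0,0,0],[0,0,-2],1],
    [[0,0,0],[0,0,-2.5],1],
    [[0,0,0],[0,0,-2.5],1],
  ],
)

```text
clock: 30.25
position: [457.1, -260.7, 1.9]
ee_rot: [-0.463, 0.534, 0.463, 0.534]
contact_force: [1.0, 0.6, -0.4]
gripper_width: 39.2
```

Request:
arm_command(
  increments=[
    [[0,0,0],[0,0,-0.5],1],
    [[0,0,0],[0,0,-1],1],
    [[0,0,0],[0,0,-1.5],1],
    [[0,0,0],[0,0,-2],1],
    [[0,0,0],[0,0,-2],1],
  ],
)

```text
clock: 30.75
position: [457.1, -260.7, 0.7]
ee_rot: [-0.463, 0.534, 0.463, 0.534]
contact_force: [-2.1, 1.9, 6.5]
gripper_width: 39.4
```

Request:
arm_command(
  increments=[
    [[0,0,0],[0,0,0.5],1],
    [[0,0,0],[0,0,0.5],0.4],
    [[0,0,0],[0,0,0.5],0.3],
    [[0,0,0],[0,0,0.5],0.3],
    [[0,0,0],[0,0,3],0.3],
  ],
)

```text
clock: 31.25
position: [456.8, -260.6, 3.3]
ee_rot: [-0.463, 0.534, 0.464, 0.534]
contact_force: [0.2, 0.1, -0.8]
gripper_width: 59.7
```

Request:
arm_command(
  increments=[
    [[0,0,0],[0,0,20],0.3],
    [[0,0,0],[0,0,60],0.3],
    [[0,0,0],[0,0,105],0.3],
    [[0,0,0],[0,-40,150],0.3],
    [[0,0,0],[0,-85,170],0.3],
  ],
)

```text
clock: 31.75
position: [458.1, -338.2, 173.5]
ee_rot: [-0.466, 0.533, 0.463, 0.534]
contact_force: [1.0, -0.5, 0.6]
gripper_width: 59.6
```

Request:
arm_command(
  increments=[
    [[0,0,0],[0,-40,10],0.3],
    [[0,0,0],[-20,-80,20],0.3],
    [[0,0,0],[-40,-120,20],0.3],
    [[0,0,0],[-60,-160,20],0.3],
    [[0,0,0],[-60,-160,20],0.3],
  ],
)

```text
clock: 32.25
position: [395.4, -501.9, 192.9]
ee_rot: [-0.464, 0.534, 0.461, 0.535]
contact_force: [-0.2, 0.3, -0.4]
gripper_width: 60.1
```

Run:
```python
from h import *
np.set_printoptions(suppress=True,precision=2)
s=readout.read_state();print(s['position'],s['clock'],s['contact_force'])
p,d,c=snap('top');W=cloud(d,c);cv2.imwrite('pics/t5.png',cv2.resize(p[190:345,225:540],None,fx=2.5,fy=2.5,interpolation=cv2.INTER_CUBIC))
q=p.astype(int)
m=(abs(W[...,0]-457)<60)&(abs(W[...,1]+261)<50)&(W[...,2]<30)&(q.min(2)>75);rect('module cream',W,m)
w=W[m&(W[...,2]<12)];A=np.c_[w[:,:2]-[457,-261],np.ones(len(w))];print('plane',len(w),np.linalg.lstsq(A,w[:,2],rcond=None)[0])
m=(abs(W[...,0]-498)<30)&(abs(W[...,1]+26)<30)&(W[...,2]>68)&(W[...,2]<90);rect('mallet head',W,m)
W0=np.load('top0.npy')
for n,b in dict(brush=(140,265,220,292),syr=(232,150,248,198)).items():
    u0,v0,u1,v1=b
    for w in(W0,W): x=w[v0:v1,u0:u1];k=(x[...,2]>6)&(x[...,2]<22);print(n,k.sum(),x[k].mean(0))
```

```text
[ 395.35 -501.88  192.94] 32.25 [-0.19  0.34 -0.42]
module cream 392 [ 461.6 -258.9    7.1] rect [ 466.5 -245.1] [109.3  58.5] 60.13
plane 366 [-0.07 -0.03  7.17]
mallet head 212 [496.7 -26.4  75.9] rect [496.9 -26.8] [34.5 35.8] 46.27
brush 502 [467.91 390.91  11.09]
brush 496 [467.96 390.65  10.98]
syr 248 [729.73 263.05  17.48]
syr 250 [731.39 263.1   17.52]
```

View pics/t5.png

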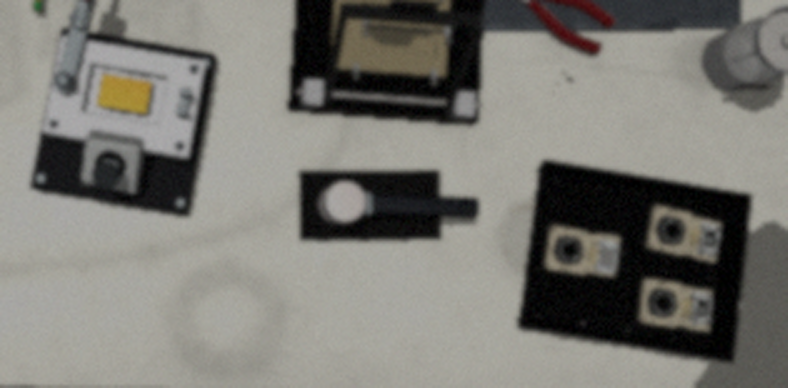

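Run:
```python
from h import *
np.set_printoptions(suppress=True,precision=3)
p,d,c=snap('top');W=cloud(d,c);q=p.astype(int)
from scipy.ndimage import label
m=(q.min(2)>75)&(abs(W[...,0]-455)<75)&(abs(W[...,1]+303)<95)&(W[...,2]<16)
l,n=label(m)
for i in range(1,n+1):
    w=W[l==i]
    if len(w)<60: continue
    w=w[w[:,2]<np.percentile(w[:,2],70)]
    A=np.c_[w[:,:2]-w[:,:2].mean(0),np.ones(len(w))];print(w.mean(0),len(w),np.linalg.lstsq(A,w[:,2],rcond=None)[0])
arm.job_done()
```

```text
[ 500.94  -212.518   -0.429] 75 [-0.006  0.008 -0.429]
[ 475.746 -361.765    6.717] 224 [0.004 0.024 6.717]
[ 457.481 -263.403    6.471] 245 [-0.009  0.022  6.471]
[ 409.611 -350.749    7.017] 230 [-0.008  0.02   7.017]
the job is handed in; nothing more can be done
```

The job is handed in at about 32 s of the 72 s allowed, with every step done. No verdict is reported, so what follows rests on my own checks.

**What I did**
- **Gate:** I raised the latch by its red lever and swung the gate to about 86°. It still looked wide open in the last picture.
- **Blow:** I struck the pin twice with the mallet's face, commanded at about 0.2 m/s, with the head axis about 4° off the pin's axis. I also pressed the pin slowly to its stop after the first blow. The ejector raised the module to about 3 mm above the rim.
- **Mallet:** It is back upright on its pad.
- **Module:** It lies in the tray's free half, about 40 mm from the tray centre on the free side.

**Last checks**
- **Module:** It is flat and right side up. The height and slope of its plate match the two finished modules beside it to within 0.5 mm and 1°.
- **Mallet:** When I let go, the head and handle measured level. The head was still in the same place at the end.
- **Syringe and brush:** The brush shows no movement. The syringe reading shifted by 1.7 mm, which is about the camera's accuracy.

**What went wrong or is unconfirmed**
- **First strike pose:** It ran into a wrist joint limit, so I swung the handle round to the other side of the pin and struck from there.
- **Mallet slip:** The mallet had turned about 5° in the grip, most likely from the blows. I levelled it before releasing it. If it turned during the first blow, the second was further off-axis than 4°.
- **Pin speed:** I could not measure it directly. That the blow was brisk enough is inferred from the commanded speed, the force readings and the raised module.

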